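Lay out the stacked lunch

TASK

Lunch has come out of the blue jar as a stack of closed pots: take the stack apart and lay it out, with the big steel soup pot in the middle of the cork trivet, the glass fruit pot in the middle of the side plate, the little steel sauce pot in the middle of its small saucer, and the soup spoon with its bowl in the dish of the spoon rest and its handle out along the spout. Never let a pot tip over, set each one down gently without dropping it, leave every piece standing flat in its place, and do not disturb the blue jar or the empty glass bowl.

Things in the scene. Friction and masses are not known exactly. Their poses are not given: they have to be found in the camera images.
- soup_pot_mid (a point): The soup pot, bottom of the stack: closed straight-sided round steel pot, 68 mm diameter, 66 mm high, flat grey lid; about 0.3 kg. Stands directly on the counter at the start. This point is on its axis, half-way up (33 mm above its underside); z up the axis.
- fruit_pot_mid (a point): The fruit pot, middle of the stack: closed straight-sided round clear-glass pot, orange fruit inside, flat white lid, 55 mm diameter, 50 mm high; about 0.2 kg. Stands loose and nearly centred on the soup pot's lid at the start. This point is on its axis, half-way up (25 mm above its underside); z up.
- sauce_pot_mid (a point): The sauce pot, top of the stack: small closed straight-sided round steel pot with a flat steel lid, 42 mm diameter, 46 mm high; about 0.07 kg. Stands loose and nearly centred on the fruit pot's lid at the start. This point is on its axis, half-way up (23 mm above its underside); z up the axis.
- spoon_grip (a point): White ceramic soup spoon, 133 mm long, 0.06 kg: flat-footed oval bowl 60 x 42 mm, 20 mm high; straight handle 14 mm wide, 7 thick, rising at 27 degrees to 54 mm high. This point is in the handle near the bowl (pinch it across the handle), 28.5 mm above the spoon's underside; x runs level from handle to bowl, y across, z up; the bowl's middle is 50 mm along +x, the handle's end 53 mm along -x.
- trivet_top (a point): The round cork trivet, place of the soup pot: flat disc 112 mm diameter, 8 mm thick, fixed to the counter. This point is the centre of its top face, 8 mm above the counter; z up.
- plate_top (a point): The side plate, place of the fruit pot: round green-grey ceramic plate 124 mm diameter, flat in the middle (about 88 mm across), rim rising to 8 mm; fixed. The larger of the two round dishes without a spout. This point is the centre of its inner floor, 4 mm above the counter; z up.
- saucer_top (a point): The sauce saucer, place of the sauce pot: round green-grey ceramic saucer 86 mm diameter, flat in the middle (about 63 mm across), rim rising to 7 mm; fixed. This point is the centre of its inner floor, 4 mm above the counter; z up.
- rest_top (a point): Spoon rest, fixed: green-grey ceramic round dish 92 mm diameter, flat floor about 74 mm across, rim 8 mm high, with a straight spout 30 mm wide and at most 10 mm high sticking out on one side to 89 mm from the dish's centre; the spoon's handle lies out above it. This point is the centre of the dish's inner floor, 4 mm above the counter; the spout points along -x; z up.
- jar: Bystander: the open blue insulated lunch jar, 104 mm diameter, 180 mm high, standing at the right of the work. The origin is the centre of its underside.
- glass_bowl: Bystander: empty small clear glass bowl, 104 mm across, 45 mm high, standing at the left of the work. The origin is the centre of its underside.

How it is judged:
By the outcome, as a careful person would: the job done as asked, in the order asked, and still so for the second after the job is handed in, with the robot touching nothing.
It also fails if it takes over 120 s, if anything falls off the work surface, if the arm or the gripper's body presses on something with over 40 N, if the wrist force passes 120 N, or if a joint passes its speed limit or range.

ROBOT

A 6-joint arm with a two-finger parallel gripper is mounted at the origin on the work surface. World frame = base frame: x ahead of the robot, y to its left, z up, the work surface at z = 0. Lengths are in m, angles in degrees, forces in N, time in s.
With the tool pointing down it reaches from about 0.375 to 0.9 m from the base axis. Payload 3.1 kg.
Tool frame: the origin (TCP) lies at the very end of the fingers, on their centre line; the grasp point (between the pads) lies arm.pinch_z behind it (arm.pinch_z is the distance from the TCP to the grasp point, in m); y points along the fingers, x is the direction in which the jaws open and shut, and the axes are right-handed (so a half turn about y gives the same grasp; the last joint's range is limited). The gripper opens to 85 mm and grips with 20 to 120 N. Pads are 22 mm wide; open, the fingers measure 114 mm over their backs; the gripper's body (76 mm by 85 mm) begins 54 mm behind the grasp point. The pads swing forward as they close: fully open they stand 13 mm farther back than shut.
Start: joints at [64.028, 30.224, 82.088, -0, 67.689, -10.227], TCP at [0.17, 0.602, 0.231] pointing down, gripper open.
Joint ranges: [-176.69, 176.69], [-43.24, 126.21], [12.49, 139.97], [-82, 262], [0, 151.66], [-163.58, 163.58]. Speed limits (degrees/s): [159.86, 159.86, 180, 180, 180, 180].

INTERFACE

Orientations are given as a 3x3 rotation matrix whose columns are the frame's x, y, z axes.
In Python, from rig import arm gives the robot as it stands.
- The arm moves only by the tool step_arm, never from a script. Its argument "steps" is a list that holds one entry, the list of rows, each a list of 6 numbers: the shift along the tool's x, y, z in cm, then the turn, a rotation vector about the tool's x, y, z in rad. In form: [[[tx, ty, tz, rx, ry, rz], ...]]. A call has 1 to 8 rows; each row shifts and turns the commanded pose from where the row before left it, along the tool's axes as they then stand; what a row does not reach is not made up. A row lasts 1/12 s, in which the tool goes at most 41.7 mm and 7.16 degrees, less where a joint would pass 70% of its speed; a pose out of reach is approached as far as the arm can. A call is refused whole if a number of a shift passes 4.17 or a number of a turn 0.125, either way. A call with a gripper value outside its range is refused whole. "claw" is the finger opening in cm, from 0 to 8.54, set as the call begins (left out, the last holds). The fingers move at their own pace and stop on an object; "grip_force" is the grip in N (left out, the last holds). Time passes only in rows, so rows that do not move let the fingers close. It gives the time, the measured TCP pose, the force and the opening at its end, in the units of the state.
- arm.state(): the state, without advancing time (a new reading comes with each control period).
- arm.get_image(name): name is "scene" or "top" or "wrist"; returns a dict with "image" (384x512x3 uint8, red, green, blue), "z_map" (384x512 float32, m along the optical axis (not along the pixel's ray), 0 where there is no reading), "intrinsics" (3x3 intrinsics, pixels), "R" (3x3) and "t" (3): a world point X has camera coordinates R X + t. Camera axes: x right, y down, z forward; pixel columns grow to the right and rows downward; lengths in m; the calibration is good to about 2 mm. A picture is of the moment at which its call begins.
- arm.finish_job(): hands the job in, once; it reports no verdict.
Trained networks look in the newest picture that a camera, given by its name, has taken for a name from the list of things; names that differ only in an ending like _2 or _b are one class to them, and where a whole thing is asked for, a point or a joint stands for the part that bears it (a point fixed in the world has none). Each returns a list of dicts, best first, with "p" (0 to 1); they miss things now and then, are a little off and sometimes report something else, mostly with a low value. They report only what shows in the picture. A call takes as long as a camera call.
- arm.trace(thing, camera): "region" (384x512 bool, what is visible of it) and "rect" ([left, top, right, bottom] in pixels, round what is visible of it).
- arm.pinpoint(thing, camera): "at" ([column, row] in pixels: a listed point, or the origin of a listed thing).
The state is a dict: "clock": time; "q": joint angles; "qd": joint speeds; "joint_torque": joint torques, N m; "position": TCP position; "eef_rot": TCP orientation; "force": force on the tool from outside, world axes, zero at the start; "wrist_torque": the same for the moment, N m; "gripper_width": opening from 0.0 (shut) to 1.0 (fully open).
Only numpy, scipy, OpenCV 4.12 (cv2) and the standard library are available. Lean on these libraries where they do the work, as an engineer would, in place of code of your own. Each camera call takes 0.05 s, during which the arm holds its last target.

## Working session

There is one attempt and no reset: what is moved stays moved. The work goes in short steps, Python scripts to look and compute and a tool call to move; the robot and the scene stay as the last step left them, time stands still between calls to the robot, and variables do not carry over. Pictures are saved under pics/ and viewed, and the job is handed in when it is done.

Besides the shell and the picture viewer there is one more tool, called as name(argument=value, ...) on one line, values as JSON. step_arm: Moves the arm, as the interface text tells. Its arguments: {"type":"object","properties":{"steps":{"type":"array","items":{"type":"array","items":{"type":"array","items":{"type":"number"}}}},"claw":{"type":"number"},"grip_force":{"type":"number"}},"required":["steps"]}

```bash
ls -la; mkdir -p pics; python3 - <<'E'
from rig import arm
import cv2, numpy as np
s=arm.state(); print(s, arm.pinch_z)
for n in ["scene","top","wrist"]:
    d=arm.get_image(n); cv2.imwrite(f"pics/a_{n}.png",d["image"][:,:,::-1])
    print(n,d["intrinsics"].tolist(),d["R"].tolist(),d["t"])
E
```

```text
total 12
drwxr-xr-x  3 agent agent 4096 Dec  6 22:00 .
drwxr-xr-x 23 root  root  4096 Dec  6 22:00 ..
drwxr-xr-x  2 agent agent 4096 Dec  6 22:00 pics
{'clock': 0.0, 'q': array([ 6.40260913e+01,  3.02777543e+01,  8.21573097e+01,  4.29497745e-04,
        6.76893749e+01, -1.02277182e+01]), 'qd': array([-0.05603594,  0.04957291,  0.131087  ,  0.0551902 , -0.06087303,
        0.08282457]), 'joint_torque': array([ 3.76825074e-04, -4.42348766e+01, -1.78025830e+01, -1.61308785e-04,
        8.41820467e-03,  6.82475623e-07]), 'position': array([0.16926264, 0.60089276, 0.23034149]), 'eef_rot': array([[ 2.71378181e-01, -9.57428982e-04, -9.62472320e-01],
       [ 9.62470425e-01, -1.94945656e-03,  2.71379586e-01],
       [-2.13612466e-03, -9.99997641e-01,  3.92457105e-04]]), 'force': array([ 0.43018787,  1.30686752, -0.85715223]), 'wrist_torque': array([ 0.01960526,  0.02736572, -0.02585295]), 'gripper_width': 1.0020462810973472} 0.0187
scene [[497.9962421538906, 0.0, 251.6861538523221], [0.0, 497.9962421538906, 190.0939416322386], [0.0, 0.0, 1.0]] [[0.49953820529432447, 0.866223025562028, -0.010
[... 184 characters left out ...]

top [[411.11054694169667, 0.0, 249.34216402022295], [0.0, 411.11054694169667, 186.86503161601294], [0.0, 0.0, 1.0]] [[-0.08385167548011892, -0.9964586441911777, -0.006250354858437451], [-0.9745063413989788, 0.0833110890837541, -0.20831863336930553], [0.2081016268373536, -0.011376855996203647, -0.9780410421118778]] [0.05476197 0.52881964 1.52979153]
wrist [[285.18276992140034, 0.0, 262.06687480624356], [0.0, 285.18276992140034, 192.43497154567632], [0.0, 0.0, 1.0]] [[0.27224649673417856, 0.962223850539674, -0.002665796048570146], [0.9258394424482543, -0.2611954006977185, 0.273126874293736], [0.2621128990016992, -0.07682593381771483, -0.9619743260970971]] [-0.6239319  -0.03520004  0.37951258]
```

View images.

View pics/a_scene.png

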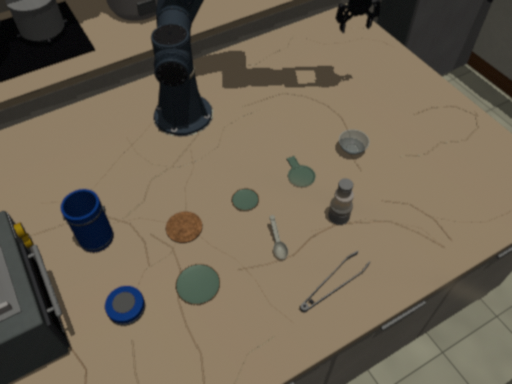

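View pics/a_top.png

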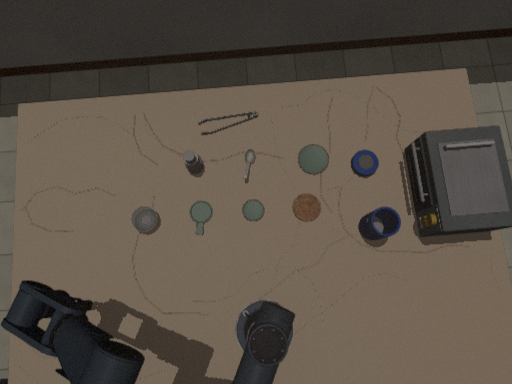

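View pics/a_wrist.png

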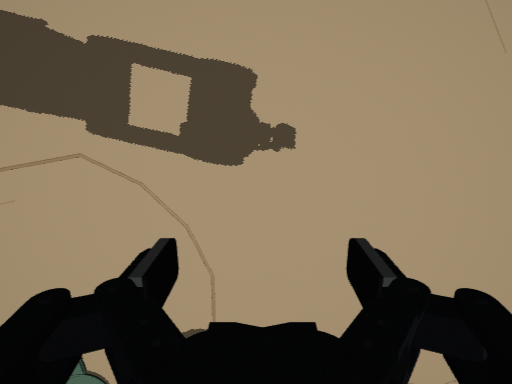

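```bash
cat > h.py <<'E'
from rig import arm
import cv2, numpy as np
TH=["soup_pot_mid","fruit_pot_mid","sauce_pot_mid","spoon_grip","trivet_top","plate_top","saucer_top","rest_top","jar","glass_bowl"]
Z=dict(trivet_top=.008,plate_top=.004,saucer_top=.004,rest_top=.004,jar=0,glass_bowl=0,spoon_grip=.0285,soup_pot_mid=.033,fruit_pot_mid=.091,sauce_pot_mid=.139)
def ray(d,px,z):
    K,R,t=[np.array(d[k],float) for k in("intrinsics","R","t")]
    v=R.T@np.linalg.solve(K,[px[0],px[1],1.]); c=-R.T@t
    return c+v*(z-c[2])/v[2]
def cloud(d):
    K,R,t=[np.array(d[k],float) for k in("intrinsics","R","t")]
    z=d["z_map"]; v,u=np.mgrid[:384,:512]
    P=np.stack([(u-K[0,2])/K[0,0]*z,(v-K[1,2])/K[1,1]*z,z],-1)
    return (P-t)@R
def proj(d,X):
    K,R,t=[np.array(d[k],float) for k in("intrinsics","R","t")]
    c=np.atleast_2d(X)@R.T+t; p=c@K.T; return p[:,:2]/p[:,2:]
E
python3 - <<'E'
from h import *
for n in ["scene","top"]:
    d=arm.get_image(n); C=cloud(d)
    for th in TH:
        for r in arm.pinpoint(th,n)[:2]:
            print(n,th,round(r["p"],2),np.round(r["at"],1),ray(d,r["at"],Z[th]).round(4))
E
```

```text
scene soup_pot_mid 0.84 [343.3 211.5] [0.6582 0.2284 0.033 ]
scene fruit_pot_mid 0.83 [341.5 197.4] [0.6431 0.2233 0.091 ]
scene sauce_pot_mid 0.77 [345.9 188.9] [0.6503 0.2257 0.139 ]
scene spoon_grip 0.77 [278.7 232.4] [0.6204 0.0223 0.0285]
scene trivet_top 0.78 [182.5 226.5] [ 0.4446 -0.2106  0.008 ]
scene trivet_top 0.3 [346.6 188. ] [0.5776 0.3048 0.008 ]
scene plate_top 0.74 [198. 281.] [ 0.6298 -0.2501  0.004 ]
scene plate_top 0.64 [352.9 150.3] [0.4562 0.4217 0.004 ]
scene saucer_top 0.74 [346.2 185.7] [0.5673 0.3115 0.004 ]
scene saucer_top 0.65 [242.8 193.9] [0.4274 0.0087 0.004 ]
scene rest_top 0.76 [300.7 176.5] [0.4616 0.2064 0.004 ]
scene jar 0.87 [ 95.2 237.9] [ 0.3434 -0.4536  0.    ]
scene glass_bowl 0.92 [353.  154.1] [0.4677 0.4143 0.    ]
top soup_pot_mid 0.45 [191.8 163.8] [0.649  0.2291 0.033 ]
top fruit_pot_mid 0.42 [189.9 164.4] [0.6308 0.229  0.091 ]
top sauce_pot_mid 0.48 [370.3 223.3] [ 0.3443 -0.409   0.139 ]
top sauce_pot_mid 0.46 [186.9 153.5] [0.66   0.2315 0.139 ]
top trivet_top 0.87 [306.3 205.4] [ 0.4483 -0.2077  0.008 ]
top plate_top 0.94 [309.2 158. ] [ 0.6409 -0.2418  0.004 ]
top plate_top 0.67 [150.8 216.4] [0.4573 0.4053 0.004 ]
top saucer_top 0.95 [250.4 209.7] [0.4506 0.0128 0.004 ]
top rest_top 0.73 [202.6 213.4] [0.4519 0.2015 0.004 ]
top jar 0.61 [370.3 224.4] [ 0.3535 -0.4497  0.    ]
top glass_bowl 0.61 [147.9 217.7] [0.4537 0.4178 0.    ]
```

```bash
cat >> h.py <<'E'
from scipy.optimize import least_squares
def circ(P):
    f=lambda q:np.hypot(P[:,0]-q[0],P[:,1]-q[1])-q[2]
    r=least_squares(f,[*P[:,:2].mean(0),.05],loss="soft_l1",f_scale=.001)
    return r.x,np.sqrt(np.mean(f(r.x)**2))
def fitdisc(d,reg,z):
    m=reg.astype(np.uint8); n,l,st,_=cv2.connectedComponentsWithStats(m); k=1+np.argmax(st[1:,4]); m=(l==k).astype(np.uint8)
    c=max(cv2.findContours(m,cv2.RETR_EXTERNAL,cv2.CHAIN_APPROX_NONE)[0],key=len)[:,0]
    return circ(np.array([ray(d,p,z) for p in c.astype(float)]))
E
python3 - <<'E'
from h import *
for n in ["scene","top"]:
    d=arm.get_image(n); C=cloud(d)
    for th,z in [("trivet_top",.008),("plate_top",.008),("saucer_top",.007),("rest_top",.008),("jar",.18),("glass_bowl",.045)]:
        try:
          for r in arm.trace(th,n)[:2]:
            q,e=fitdisc(d,r["region"],z); print(n,th,round(r["p"],2),r["region"].sum(),q.round(4),e.round(4))
        except Exception as x: print(th,x)
    # stack depth: lids
    for lo,hi in [(.15,.175),(.105,.122),(.06,.075)]:
        m=(C[...,2]>lo)&(C[...,2]<hi)&(abs(C[...,0]-.65)<.08)&(abs(C[...,1]-.228)<.08)&(d["z_map"]>0)
        if m.sum(): print(n,lo,m.sum(),C[m].mean(0).round(4),np.median(C[m],0).round(4))
    im=d["image"]; 
    u,v=(np.array([345,200]) if n=="scene" else np.array([193,160]))
    cv2.imwrite(f"pics/stack_{n}.png",cv2.resize(im[v-45:v+45,u-60:u+60,::-1],(720,540),interpolation=2))
    for r in arm.trace("spoon_grip",n)[:2]:
        m=r["region"]; P=np.array([ray(d,p,.02) for p in np.argwhere(m)[:,::-1].astype(float)])
        print("spoon",r["p"],r["rect"],P.mean(0),np.linalg.eigh(np.cov(P[:,:2].T)))
E
```

```text
scene trivet_top 0.79 926 [ 0.4475 -0.2084  0.0552] 0.0014
scene plate_top 0.66 1398 [ 0.6388 -0.2559  0.0604] 0.0011
scene plate_top 0.18 319 [0.6114 0.2624 0.034 ] 0.0071
scene saucer_top 0.73 490 [0.4514 0.003  0.0421] 0.0012
scene rest_top 0.81 519 [0.4585 0.2086 0.0438] 0.0123
scene jar 0.7 2287 [ 0.403  -0.4495  0.0869] 0.0221
scene glass_bowl 0.69 580 [0.4515 0.4192 0.0512] 0.0027
scene 0.15 161 [0.6489 0.2201 0.1599] [0.6494 0.2193 0.1602]
scene 0.105 129 [0.6605 0.2138 0.1144] [0.6637 0.2097 0.1149]
scene 0.06 144 [0.661  0.2075 0.0657] [0.6669 0.2016 0.0656]
spoon 0.57 [267.8, 216.7, 293.0, 262.7] [0.64208042 0.00663867 0.02      ] EighResult(eigenvalues=array([8.17511968e-05, 1.70050013e-03]), eigenvectors=array([[-0.32071439, -0.94717595],
       [-0.94717595,  0.32071439]]))
top trivet_top 0.89 662 [ 0.4421 -0.2084  0.0557] 0.0016
top rest_top 0.79 505 [0.4559 0.2087 0.0472] 0.0135
top jar 0.93 1108 [ 0.3394 -0.4301  0.0648] 0.0087
top glass_bowl 0.68 55 [0.6536 0.2237 0.0199] 0.0061
top glass_bowl 0.6 589 [0.4474 0.4224 0.0508] 0.0013
top 0.15 106 [0.6456 0.2212 0.1611] [0.6457 0.2213 0.1613]
top 0.105 56 [0.6379 0.2165 0.1156] [0.6339 0.2102 0.1162]
top 0.06 67 [0.6356 0.2104 0.0665] [0.6314 0.2045 0.0665]
spoon 0.45 [245.6, 149.6, 256.3, 179.2] [0.64700368 0.00496097 0.02      ] EighResult(eigenvalues=array([8.30821669e-05, 9.03025438e-04]), eigenvectors=array([[-0.2817864 , -0.95947716],
       [-0.95947716,  0.2817864 ]]))
```

View pics/stack_scene.png

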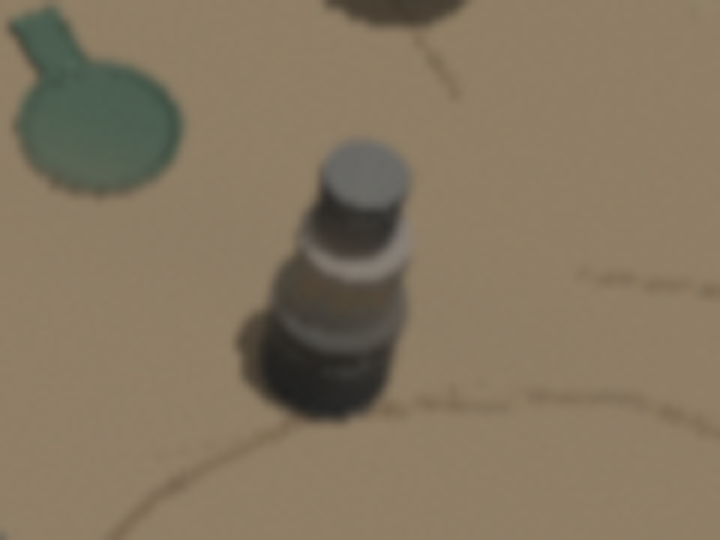

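View pics/stack_top.png

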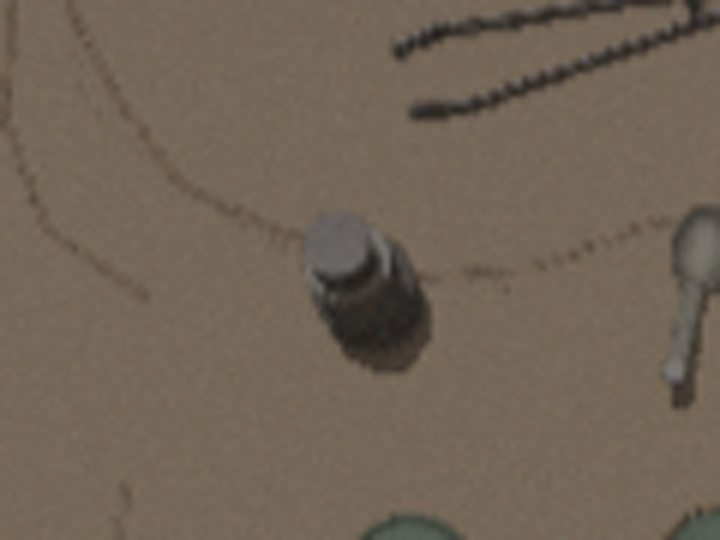

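step_arm(steps=[[[0,-2.3,0,0,-0.092,0],[0,-2.3,0,0,-0.092,0],[0,-2.3,0,0,-0.092,0],[-2.2,0,-3.2,0,0,0],[-2.2,0,-3.2,0,0,0],[-2.2,0,-3.2,0,0,0],[-2.2,0,-3.2,0,0,0],[-2.2,0,-3.2,0,0,0]]])

```text
clock: 2.72
position: [0.3308, 0.4906, 0.3005]
eef_rot: [[-0.002, 0.0, -1.0], [1.0, 0.0, -0.002], [0.0, -1.0, -0.0]]
force: [-0.0, 0.4, -0.9]
gripper_width: 0.997
```

step_arm(steps=[[[-2.2,0,-3.2,0,0,0],[-2.2,0,-3.2,0,0,0],[-2.2,0,-3.2,0,0,0],[-2.2,0,-3.2,0,0,0],[-2.2,0,-3.2,0,0,0],[-2.2,0,-3.2,0,0,0],[-2.2,0,-3.2,0,0,0],[-2.2,0,-3.2,0,0,0]]])

```text
clock: 3.38
position: [0.5873, 0.3147, 0.3004]
eef_rot: [[-0.001, -0.0, -1.0], [1.0, 0.0, -0.001], [0.0, -1.0, 0.0]]
force: [0.8, 0.1, 0.2]
gripper_width: 1.001
```

step_arm(steps=[[[-2.35,0,-3.25,0,0,0],[-2.35,0,-3.25,0,0,0],[-2.35,0,-3.25,0,0,0],[-2.35,0,-3.25,0,0,0],[0,0,0,0,0,0],[0,0,0,0,0,0]]])

```text
clock: 3.88
position: [0.7175, 0.2197, 0.2989]
eef_rot: [[0.003, -0.001, -1.0], [1.0, -0.0, 0.003], [-0.0, -1.0, 0.001]]
force: [-0.5, -0.0, -0.5]
gripper_width: 1.003
```

```bash
cat >> h.py <<'E'
def shot(n,name):
    d=arm.get_image(n); cv2.imwrite(f"pics/{name}.png",d["image"][:,:,::-1]); return d
E
python3 - <<'E'
from h import *
print(arm.state()["position"])
d=shot("wrist","b1"); C=cloud(d)
for lo,hi in [(.15,.175),(.105,.125),(.055,.078)]:
    m=(C[...,2]>lo)&(C[...,2]<hi)&(d["z_map"]>0)&(abs(C[...,0]-.65)<.07)&(abs(C[...,1]-.225)<.07)
    if m.sum()>20: print(lo,m.sum(),np.median(C[m],0).round(4)); q,e=fitdisc(d,m,(lo+hi)/2); print(q,e, C[m].min(0),C[m].max(0))
for th in ["soup_pot_mid","fruit_pot_mid","sauce_pot_mid"]:
    for r in arm.pinpoint(th,"wrist")[:1]: print(th,r["p"],r["at"],ray(d,r["at"],Z[th]).round(4))
E
```

```text
[0.71754019 0.21972086 0.29893689]
0.15 1560 [0.647  0.2237 0.162 ]
[0.64731952 0.22413746 0.02014433] 0.0003025223957651006 [0.62657848 0.20376208 0.1595261 ] [0.66747735 0.24462259 0.16439045]
0.105 420 [0.6628 0.2198 0.1159]
[0.64860987 0.22446677 0.02585068] 0.0014497908174596723 [0.62292604 0.19771384 0.11372257] [0.67614698 0.2509386  0.11833435]
0.055 315 [0.6513 0.2012 0.0658]
[0.64977485 0.2234022  0.03248827] 0.0012943987932535308 [0.61668921 0.18916477 0.06350149] [0.68290754 0.25433661 0.06836303]
sauce_pot_mid 0.79 [267.7, 109.6] [0.6466 0.2257 0.139 ]
```

View pics/b1.png

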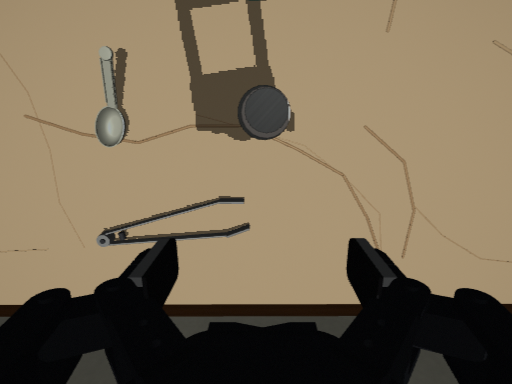

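step_arm(steps=[[[0.2,0,3.5,0,0,0],[0.2,0,3.5,0,0,0],[0,3,0,0,0,0],[0,3.5,0,0,0,0],[0,3.5,0,0,0,0],[0,3,0,0,0,0],[0,2.5,0,0,0,0],[0,1.5,0,0,0,0]]])

```text
clock: 4.75
position: [0.6429, 0.2273, 0.1276]
eef_rot: [[-0.004, -0.005, -1.0], [1.0, -0.001, -0.004], [-0.001, -1.0, 0.005]]
force: [-1.0, 0.5, -0.1]
gripper_width: 1.0
```

step_arm(steps=[[[0,0,0,0,0,0],[0,0,0,0,0,0]]])

```text
clock: 4.92
position: [0.6448, 0.2272, 0.1302]
eef_rot: [[-0.003, -0.001, -1.0], [1.0, -0.0, -0.003], [-0.0, -1.0, 0.001]]
force: [0.0, -0.9, -0.1]
gripper_width: 0.997
```

step_arm(steps=[[[-0.3,0.4,-0.27,0,0,0],[0,0,0,0,0,0]]])

```text
clock: 5.08
position: [0.65, 0.2233, 0.128]
eef_rot: [[-0.002, 0.004, -1.0], [1.0, 0.0, -0.002], [0.0, -1.0, -0.004]]
force: [-0.1, 1.0, 0.6]
gripper_width: 0.997
```

step_arm(claw=3.6, grip_force=25, steps=[[[0,0,0,0,0,0],[0,0,0,0,0,0],[0,0,0,0,0,0],[0,0,0,0,0,0],[0,0,0,0,0,0],[0,0,0,0,0,0]]])

```text
clock: 5.58
position: [0.6491, 0.2233, 0.1271]
eef_rot: [[-0.001, 0.001, -1.0], [1.0, 0.0, -0.001], [0.0, -1.0, -0.001]]
force: [-0.9, 0.6, 3.0]
gripper_width: 0.483
```

step_arm(steps=[[[0,0,0,0,0,0],[0,-0.5,0,0,0,0],[0,-1,0,0,0,0],[0,-1.5,0,0,0,0],[0,0,0,0,0,0]]])

```text
clock: 6.0
position: [0.6506, 0.2234, 0.1594]
eef_rot: [[-0.001, 0.005, -1.0], [1.0, 0.001, -0.001], [0.001, -1.0, -0.005]]
force: [1.2, -0.4, 0.1]
gripper_width: 0.485
```

```bash
python3 - <<'E'
from h import *
print(arm.state()["position"],arm.state()["force"])
d=shot("wrist","b2"); e=shot("scene","b2s"); u,v=345,190
cv2.imwrite("pics/b2c.png",np.vstack([d["image"],cv2.resize(e["image"][v-48:v+48,u-64:u+64],(512,384))])[::1,:,::-1][:,:])
C=cloud(d)
# spoon & fruit
for lo,hi in [(.105,.122)]:
    m=(C[...,2]>lo)&(C[...,2]<hi)&(d["z_map"]>0); print(m.sum(),C[m].min(0),C[m].max(0))
E
```

```text
[0.65056908 0.22337898 0.15940222] [ 1.21562284 -0.37495213  0.11234965]
2274 [0.62206682 0.19713766 0.10564499] [0.66020625 0.2512458  0.11796697]
```

View pics/b2c.png

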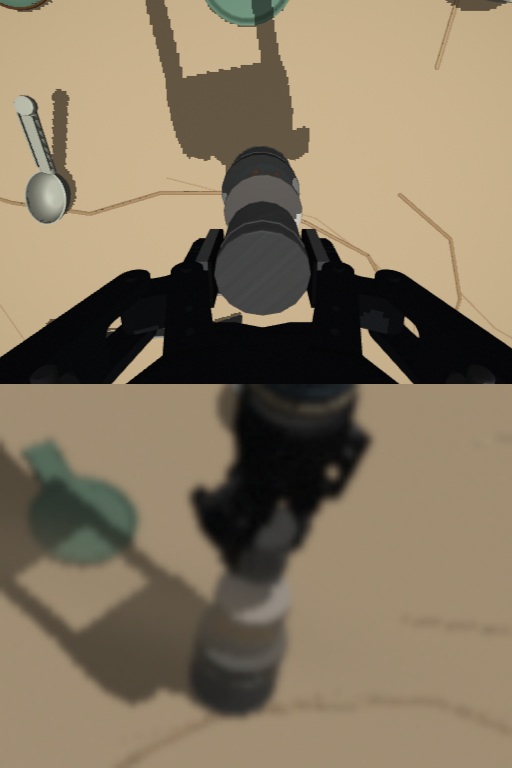

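step_arm(steps=[[[0,-2,0,0,0,0],[-3.64,-0.4,1.5,0,0,0],[-3.64,-0.4,1.5,0,0,0],[-3.64,-0.4,1.5,0,0,0],[-3.64,-0.4,1.5,0,0,0],[-3.64,-0.4,1.5,0,0,0],[-3.64,0,1.5,0,0,0],[0,0,0,0,0,0]]])

```text
clock: 6.77
position: [0.5558, -0.001, 0.1957]
eef_rot: [[0.004, -0.004, -1.0], [1.0, -0.002, 0.004], [-0.002, -1.0, 0.004]]
force: [-0.5, 0.2, -1.1]
gripper_width: 0.483
```

```bash
cat >> h.py <<'E'
def green(d):
    h=cv2.cvtColor(d["image"],cv2.COLOR_RGB2HSV); 
    return (h[...,0]>45)&(h[...,0]<95)&(h[...,1]>40)
E
python3 - <<'E'
from h import *
s=arm.state(); print(s["position"])
d=shot("wrist","b3")
for r in arm.trace("saucer_top","wrist")[:2]: print(r["p"],r["rect"],*fitdisc(d,r["region"],.007))
m=green(d); print(fitdisc(d,m,.007))
for r in arm.pinpoint("saucer_top","wrist")[:2]: print(r,ray(d,r["at"],.004))
C=cloud(d); zl=s["position"][2]+.035
m=(abs(C[...,2]-zl)<.012)&(np.hypot(C[...,0]-s["position"][0],C[...,1]-s["position"][1])<.03)
print(m.sum(),np.median(C[m],0),fitdisc(d,m,np.median(C[m][:,2])))
E
```

```text
[ 0.55581013 -0.00097355  0.19569707]
0.88 [229.1, 31.6, 309.4, 120.1] [0.45019069 0.00476318 0.04273947] 0.00037831475615063764
(array([0.45529115, 0.21070195, 0.04834837]), np.float64(0.01264536756792835))
{'at': [265.0, 78.5], 'p': 0.75} [0.45124963 0.00230956 0.004     ]
8811 [ 0.54986519 -0.00067893  0.23063929] (array([ 0.55263447, -0.00070699,  0.02350463]), np.float64(0.002792808699875858))
```

View pics/b3.png

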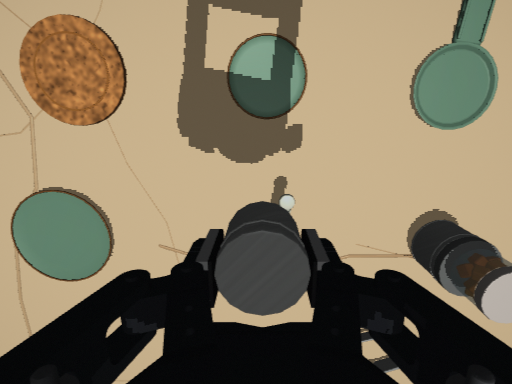

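```bash
python3 - <<'E'
from h import *
s=arm.state(); print(s["position"])
d=shot("wrist","b4")
for th,z in [("saucer_top",.007),("trivet_top",.008),("plate_top",.008),("rest_top",.008)]:
  for r in arm.trace(th,"wrist")[:1]:
    reg=r["region"].astype(np.uint8)
    if th=="rest_top":
        P=np.array([ray(d,p,.008) for p in np.argwhere(reg)[:,::-1].astype(float)]); print("rest mean",P.mean(0))
        o=cv2.morphologyEx(reg,cv2.MORPH_OPEN,cv2.getStructuringElement(2,(45,45)))
        q,e=fitdisc(d,o,z); print(th,r["p"],q,e)
        sp=P[np.hypot(*(P[:,:2]-q[:2]).T)>.055]; v=sp.mean(0)[:2]-q[:2]; print("spout",len(sp),sp.mean(0),np.degrees(np.arctan2(v[1],v[0])))
    else: print(th,r["p"],r["rect"],*fitdisc(d,reg,z))
C=cloud(d); 
m=(C[...,2]>.22)&(np.hypot(C[...,0]-s["position"][0],C[...,1]-s["position"][1])<.03)
h=np.histogram(C[m][:,2],bins=np.arange(.22,.25,.001)); print(h[0])
k=np.median(C[260:300,240:285,2]); print(k)
m&=(abs(C[...,2]-k)<.0025); m[:, :215]=0; m[:,312:]=0
m[:225]=0
cc=max(cv2.findContours(m.astype(np.uint8),0,1)[0],key=cv2.contourArea)
(x,y),r=cv2.minEnclosingCircle(cc); print(x,y,r,ray(d,(x,y),k))
E
```

```text
[0.55874182 0.0043602  0.19589235]
saucer_top 0.67 [220.5, 27.4, 304.4, 118.0] [0.4504232  0.0043933  0.04336111] 0.0004157479912691541
trivet_top 0.96 [11.8, 6.1, 122.3, 124.2] [ 0.44452218 -0.20454388  0.05612364] 0.0008422078682500387
plate_top 0.61 [5.2, 187.8, 107.2, 277.3] [ 0.63746782 -0.25471086  0.06213579] 0.0004693706182517744
rest mean [0.44887194 0.21086399 0.008     ]
rest_top 0.73 [0.4608979  0.20960343 0.04497228] 0.0005374041958795662
spout 956 [0.39405817 0.21765909 0.008     ] 173.12774363140818
[ 113   73   45   59  106  120  131  142  140  515 3505 2567  204   87
  290  261   55   35   37   41   35   28   41   51   56   51   57   54
   60]
0.23090166460393893
263.0 280.0 53.22603225708008 [0.55942616 0.0049118  0.23090166]
```

```bash
python3 - <<'E'
from h import *
d=shot("wrist","b5"); s=arm.state(); print(s["position"])
C=cloud(d)
m=(abs(C[...,2]-.231)<.0025); m[:,:205]=0; m[:,320:]=0; m[:200]=0;m[322:]=0
n,l,st,ce=cv2.connectedComponentsWithStats(m.astype(np.uint8)); k=1+np.argmax(st[1:,4]); m=(l==k)
print(st[k],ce[k]); P=C[m]; print(P.min(0),P.max(0),np.percentile(P,[2,50,98],axis=0))
im=d["image"].copy(); im[m]=[255,0,0]; cv2.imwrite("pics/b5m.png",im[150:,100:420,::-1])
E
```

```text
[0.55923435 0.00582675 0.19608758]
[ 205  228  115   88 6805] [262.43379868 271.33666422]
[ 0.53636564 -0.01824777  0.2285007 ] [0.5783443  0.03022068 0.2334733 ] [[ 0.53804823 -0.01422715  0.22940308]
 [ 0.55559278  0.00608978  0.23098005]
 [ 0.57520942  0.02677682  0.23225881]]
```

View pics/b5m.png

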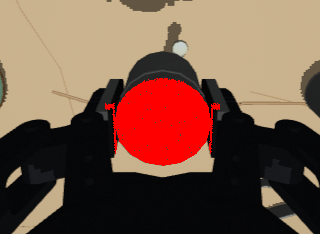

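step_arm(steps=[[[-0.1,0,3.57,0,0,0],[-0.1,0,3.57,0,0,0],[0,0,3.57,0,0,0],[0,3,0,0,0,0],[0,3.5,0,0,0,0],[0,3.5,0,0,0,0],[0,3,0,0,0,0],[0,2,0,0,0,0]]])

```text
clock: 7.88
position: [0.4514, 0.0032, 0.0442]
eef_rot: [[-0.002, -0.002, -1.0], [1.0, 0.0, -0.002], [0.0, -1.0, 0.002]]
force: [0.5, -1.2, 0.9]
gripper_width: 0.486
```

step_arm(steps=[[[0,0,0,0,0,0],[0,0,0,0,0,0],[0,0,0,0,0,0]]])

```text
clock: 8.13
position: [0.4528, 0.0027, 0.047]
eef_rot: [[-0.002, 0.002, -1.0], [1.0, -0.0, -0.002], [-0.0, -1.0, -0.002]]
force: [-0.7, 0.8, 0.4]
gripper_width: 0.485
```

step_arm(steps=[[[0.15,1.4,0,0,0,0],[0,1,0,0,0,0],[0,0.4,0,0,0,0],[0,0,0,0,0,0],[0,0,0,0,0,0]]])

```text
clock: 8.55
position: [0.4526, 0.0039, 0.0193]
eef_rot: [[-0.001, 0.002, -1.0], [1.0, -0.0, -0.001], [-0.0, -1.0, -0.002]]
force: [0.4, 0.1, -0.8]
gripper_width: 0.489
```

step_arm(steps=[[[0,0.1,0,0,0,0],[0,0.1,0,0,0,0],[0,0.05,0,0,0,0],[0,0,0,0,0,0]]])

```text
clock: 8.88
position: [0.452, 0.0039, 0.016]
eef_rot: [[-0.001, 0.0, -1.0], [1.0, -0.0, -0.001], [-0.0, -1.0, -0.0]]
force: [-0.2, -0.4, -0.8]
gripper_width: 0.48
```

step_arm(steps=[[[0,0.05,0,0,0,0],[0,0,0,0,0,0]]])

```text
clock: 9.05
position: [0.4519, 0.004, 0.0153]
eef_rot: [[-0.001, -0.0, -1.0], [1.0, -0.0, -0.001], [-0.0, -1.0, 0.0]]
force: [0.6, 0.6, -0.4]
gripper_width: 0.485
```

step_arm(steps=[[[0,0.05,0,0,0,0],[0,0,0,0,0,0]]])

```text
clock: 9.22
position: [0.4519, 0.004, 0.015]
eef_rot: [[-0.001, 0.0, -1.0], [1.0, -0.0, -0.001], [-0.0, -1.0, -0.0]]
force: [-0.4, -0.2, 2.0]
gripper_width: 0.483
```

Contact appears to begin; one more small step to confirm.

step_arm(steps=[[[0,0.05,0,0,0,0],[0,0,0,0,0,0],[0,0,0,0,0,0]]])

```text
clock: 9.47
position: [0.4519, 0.004, 0.015]
eef_rot: [[-0.001, 0.001, -1.0], [1.0, -0.0, -0.001], [-0.0, -1.0, -0.001]]
force: [-1.6, -1.0, 8.0]
gripper_width: 0.485
```

step_arm(claw=4.8, steps=[[[0,-0.05,0,0,0,0],[0,0,0,0,0,0],[0,0,0,0,0,0]]])

```text
clock: 9.72
position: [0.4519, 0.004, 0.0147]
eef_rot: [[-0.001, -0.0, -1.0], [1.0, 0.0, -0.001], [0.0, -1.0, 0.0]]
force: [0.6, -0.4, -0.9]
gripper_width: 0.559
```

step_arm(claw=8.5, steps=[[[0,0,0,0,0,0],[0,0,0,0,0,0],[0,0,0,0,0,0],[0,0,0,0,0,0],[0,-1,0,0,0,0],[0,-3,0,0,0,0],[0,-4,0,0,0,0],[0,-4,0,0,0,0]]])

```text
clock: 10.38
position: [0.4507, 0.0042, 0.136]
eef_rot: [[-0.001, -0.003, -1.0], [1.0, 0.001, -0.001], [0.001, -1.0, 0.003]]
force: [0.4, -0.6, -0.0]
gripper_width: 0.997
```

step_arm(steps=[[[2.2,-2,-2.5,0,0,0],[2.4,-1.4,-2.9,0,0,0],[2.4,-1.4,-2.9,0,0,0],[2.4,-1.4,-2.9,0,0,0],[2.4,-1.4,-2.9,0,0,0],[2.4,-1.4,-2.9,0,0,0],[2.4,-1.4,-2.9,0,0,0],[2.4,-0.8,-2.9,0,0,0]]])

```text
clock: 11.05
position: [0.6808, 0.1958, 0.2498]
eef_rot: [[-0.002, 0.003, -1.0], [1.0, 0.0, -0.002], [0.0, -1.0, -0.003]]
force: [0.9, -0.1, 0.8]
gripper_width: 0.995
```

step_arm(steps=[[[1.5,0,-2,0,0,0],[1.5,0,-2,0,0,0],[0,0,0,0,0,0],[0,0,0,0,0,0]]])

```text
clock: 11.38
position: [0.7192, 0.225, 0.2464]
eef_rot: [[-0.003, -0.001, -1.0], [1.0, -0.0, -0.003], [-0.0, -1.0, 0.001]]
force: [0.4, -0.0, 0.4]
gripper_width: 0.995
```

```bash
python3 - <<'E'
from h import *
s=arm.state(); print(s["position"])
d=shot("wrist","c1"); C=cloud(d)
for zt in (.116,.066,.05):
    m=(abs(C[...,2]-zt)<.003)&(np.hypot(C[...,0]-.65,C[...,1]-.224)<.045)
    if zt==.05: m=(abs(C[...,2]-.05)<.003)&(np.hypot(C[...,0]-.45,C[...,1]-.004)<.03)
    if m.sum()>50: print(zt,m.sum(),C[m].min(0),C[m].max(0),fitdisc(d,m,np.median(C[m][:,2])),np.median(C[m][:,2]))
t=shot("scene","c1s")
cv2.imwrite("pics/c1sc.png",cv2.resize(t["image"][150:270,200:360,::-1],(800,600)))
E
```

```text
[0.71923935 0.22499453 0.24635615]
0.116 2818 [0.62273958 0.19703968 0.11339117] [0.67622241 0.25078375 0.11860282] (array([0.64943573, 0.22420813, 0.02665169]), np.float64(0.0002666629446256148)) 0.11598758483628446
0.066 283 [0.61682943 0.18948257 0.06373425] [0.68313277 0.25502817 0.06847183] (array([0.64960446, 0.22315374, 0.03282671]), np.float64(0.0008337074815935301)) 0.06580053744307461
```

View pics/c1.png

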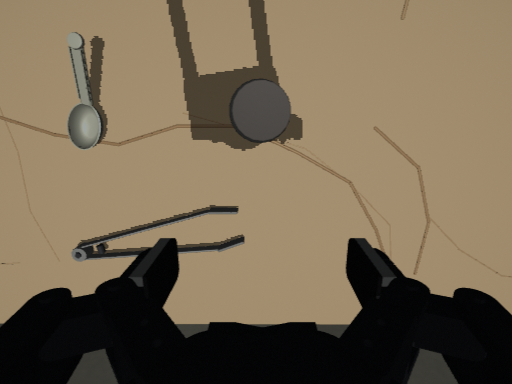

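View pics/c1sc.png

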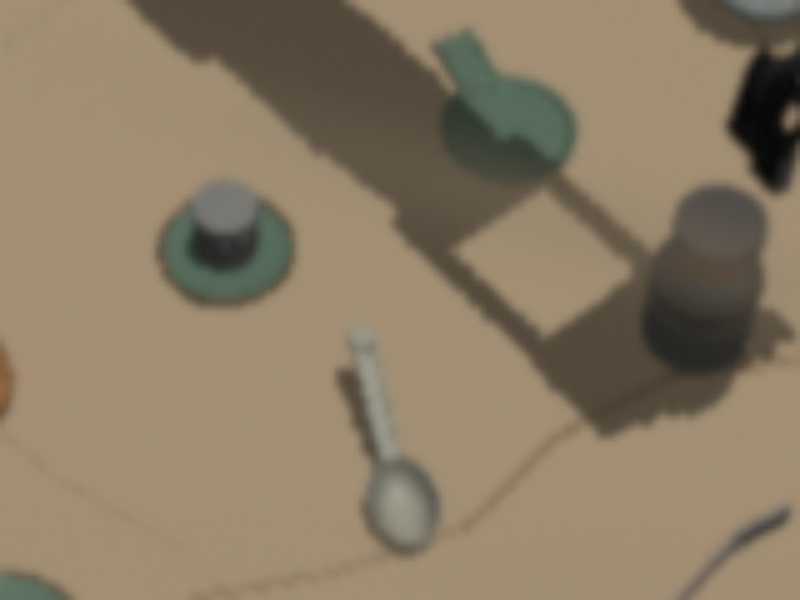

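step_arm(steps=[[[0,0,3.5,0,0,0],[-0.1,0,3.5,0,0,0],[0,3,0,0,0,0],[0,3.5,0,0,0,0],[0,3.5,0,0,0,0],[0,3,0,0,0,0],[0,1.5,0,0,0,0],[0,0,0,0,0,0]]])

```text
clock: 12.15
position: [0.6452, 0.2215, 0.0977]
eef_rot: [[-0.0, -0.01, -1.0], [1.0, -0.002, -0.0], [-0.002, -1.0, 0.01]]
force: [-0.2, 0.1, 0.6]
gripper_width: 0.996
```

step_arm(steps=[[[0,0,0,0,0,0],[0,0,0,0,0,0]]])

```text
clock: 12.32
position: [0.6505, 0.2229, 0.1038]
eef_rot: [[-0.001, 0.003, -1.0], [1.0, 0.0, -0.001], [0.0, -1.0, -0.003]]
force: [0.2, 1.6, -0.4]
gripper_width: 0.994
```

step_arm(steps=[[[0.13,1.2,0.1,0,0,0],[0,0.9,0,0,0,0],[0,0.3,0,0,0,0],[0,0,0,0,0,0],[0,0,0,0,0,0]]])

```text
clock: 12.73
position: [0.6484, 0.2245, 0.0775]
eef_rot: [[-0.001, -0.001, -1.0], [1.0, -0.0, -0.001], [-0.0, -1.0, 0.001]]
force: [0.2, 0.4, 0.3]
gripper_width: 0.995
```

step_arm(claw=4.9, grip_force=30, steps=[[[0,0,0,0,0,0],[0,0,0,0,0,0],[0,0,0,0,0,0],[0,0,0,0,0,0],[0,0,0,0,0,0]]])

```text
clock: 13.15
position: [0.6491, 0.2244, 0.0784]
eef_rot: [[-0.001, 0.001, -1.0], [1.0, -0.0, -0.001], [-0.0, -1.0, -0.001]]
force: [-0.2, -1.4, 2.6]
gripper_width: 0.637
```

step_arm(steps=[[[0,-0.5,0,0,0,0],[0,-1,0,0,0,0],[0,-2,0,0,0,0],[0,-3,0,0,0,0],[-2,-3,-0.5,0,0,0],[-4,0,-0.6,0,0,0],[-4,0,-0.6,0,0,0],[-4,0,-0.6,0,0,0]]])

```text
clock: 13.82
position: [0.6721, 0.084, 0.1747]
eef_rot: [[-0.003, 0.002, -1.0], [1.0, 0.0, -0.003], [0.0, -1.0, -0.002]]
force: [-0.0, 0.9, -1.9]
gripper_width: 0.635
```

step_arm(steps=[[[-4,0,-0.6,0,0,0],[-4,0,-0.6,0,0,0],[-4,0,-0.6,0,0,0],[-4,0,-0.6,0,0,0],[-4,0,-0.6,0,0,0],[-4,0,-0.6,0,0,0],[-4,0,-0.6,0,0,0],[-4,0,-0.6,0,0,0]]])

```text
clock: 14.48
position: [0.72, -0.2371, 0.1734]
eef_rot: [[-0.001, -0.0, -1.0], [1.0, 0.0, -0.001], [0.0, -1.0, 0.0]]
force: [1.1, 0.1, -3.6]
gripper_width: 0.635
```

step_arm(steps=[[[-2,0,0,0,0,0],[0,0,0,0,0,0],[0,0,0,0,0,0]]])

```text
clock: 14.73
position: [0.7195, -0.2564, 0.1726]
eef_rot: [[0.001, -0.001, -1.0], [1.0, 0.001, 0.001], [0.001, -1.0, 0.001]]
force: [0.9, 0.3, -1.0]
gripper_width: 0.634
```

```bash
python3 - <<'E'
from h import *
d=shot("wrist","c2"); s=arm.state(); print(s["position"],s["gripper_width"])
for r in arm.trace("plate_top","wrist")[:2]: print(r["p"],r["rect"],*fitdisc(d,r["region"],.008))
C=cloud(d); p=s["position"]
m=(abs(C[...,2]-p[2]-.0376)<.004)&(np.hypot(C[...,0]-p[0],C[...,1]-p[1])<.04)
m=cv2.morphologyEx(m.astype(np.uint8),cv2.MORPH_OPEN,np.ones((9,9)))>0
print(C[m].min(0),C[m].max(0),np.median(C[m],0))
E
```

```text
[ 0.71961534 -0.25463977  0.17260902] 0.6364877213796293
0.68 [200.3, 32.5, 322.0, 158.0] [ 0.63762891 -0.25439055  0.06213399] 0.00039163707833589394
[ 0.6923623  -0.28367148  0.2062113 ] [ 0.74229119 -0.22866933  0.21413318] [ 0.71617259 -0.25629968  0.21027567]
```

View pics/c2.png

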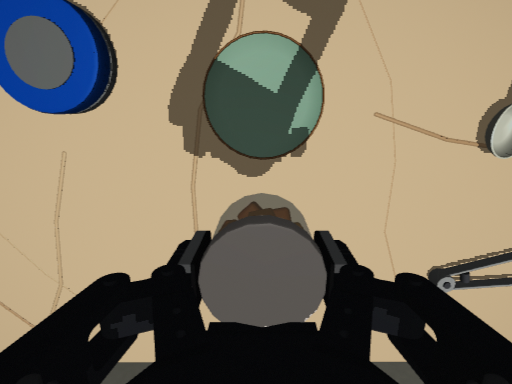

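step_arm(steps=[[[0,0,2.7,0,0,0],[0,0,2.7,0,0,0],[0,0,2.8,0,0,0],[0,3,0,0,0,0],[0,3.5,0,0,0,0],[0,3.5,0,0,0,0],[0,2.4,0,0,0,0],[0,0.6,0,0,0,0]]])

```text
clock: 15.5
position: [0.6352, -0.2511, 0.0383]
eef_rot: [[-0.004, -0.008, -1.0], [1.0, 0.005, -0.004], [0.006, -1.0, 0.008]]
force: [0.0, 0.7, -2.6]
gripper_width: 0.634
```

step_arm(steps=[[[0,0,0,0,0,0],[0,0,0,0,0,0],[0,0,0,0,0,0]]])

```text
clock: 15.75
position: [0.6401, -0.2556, 0.0453]
eef_rot: [[-0.002, 0.004, -1.0], [1.0, -0.002, -0.002], [-0.002, -1.0, -0.004]]
force: [1.2, -0.6, -1.5]
gripper_width: 0.638
```

Target z ≈ 0.0164; correct 2 mm in x.

step_arm(steps=[[[0.1,1.2,0.2,0,0,0],[0,0.9,0,0,0,0],[0,0.4,0,0,0,0],[0,0,0,0,0,0],[0,0,0,0,0,0]]])

```text
clock: 16.17
position: [0.636, -0.2545, 0.0174]
eef_rot: [[-0.001, -0.001, -1.0], [1.0, 0.0, -0.001], [0.0, -1.0, 0.001]]
force: [0.1, 0.6, -1.8]
gripper_width: 0.635
```

step_arm(steps=[[[0,0.1,0,0,0,0],[0,0,0,0,0,0],[0,0,0,0,0,0]]])

```text
clock: 16.42
position: [0.6362, -0.2546, 0.0169]
eef_rot: [[-0.001, 0.0, -1.0], [1.0, -0.0, -0.001], [-0.0, -1.0, -0.0]]
force: [0.2, -0.0, -1.2]
gripper_width: 0.634
```

step_arm(steps=[[[0,0,-0.15,0,0,0],[0,0.05,0,0,0,0],[0,0,0,0,0,0]]])

```text
clock: 16.67
position: [0.6379, -0.2546, 0.0164]
eef_rot: [[-0.001, 0.0, -1.0], [1.0, -0.0, -0.001], [-0.0, -1.0, -0.0]]
force: [-0.0, 0.9, -1.8]
gripper_width: 0.636
```

step_arm(steps=[[[0,0.05,0,0,0,0],[0,0,0,0,0,0]]])

```text
clock: 16.83
position: [0.638, -0.2546, 0.0164]
eef_rot: [[-0.001, 0.001, -1.0], [1.0, -0.0, -0.001], [-0.0, -1.0, -0.001]]
force: [0.0, 0.8, 1.6]
gripper_width: 0.634
```

step_arm(steps=[[[0,0.04,0,0,0,0],[0,0,0,0,0,0]]])

```text
clock: 17.0
position: [0.638, -0.2546, 0.0164]
eef_rot: [[-0.001, 0.001, -1.0], [1.0, -0.0, -0.001], [-0.0, -1.0, -0.001]]
force: [-0.7, 0.9, 4.5]
gripper_width: 0.638
```

step_arm(claw=6.1, steps=[[[0,-0.04,0,0,0,0],[0,0,0,0,0,0],[0,0,0,0,0,0]]])

```text
clock: 17.25
position: [0.6377, -0.2545, 0.0156]
eef_rot: [[-0.001, -0.0, -1.0], [1.0, -0.0, -0.001], [-0.0, -1.0, 0.0]]
force: [-0.1, 0.1, 0.2]
gripper_width: 0.714
```

step_arm(claw=8.5, steps=[[[0,0,0,0,0,0],[0,0,0,0,0,0],[0,0,0,0,0,0],[0,-1,0,0,0,0],[0,-3,0,0,0,0],[0,-4,0,0,0,0],[0,-4,0,0,0,0],[0,-3,0,0,0,0]]])

```text
clock: 17.92
position: [0.6387, -0.255, 0.17]
eef_rot: [[-0.001, 0.003, -1.0], [1.0, -0.002, -0.001], [-0.002, -1.0, -0.003]]
force: [0.3, -1.1, 0.3]
gripper_width: 0.993
```

step_arm(steps=[[[3.7,-0.6,-0.65,0,0,0],[3.7,-0.6,-0.65,0,0,0],[3.7,-0.6,-0.65,0,0,0],[3.7,-0.6,-0.65,0,0,0],[3.7,-0.6,-0.65,0,0,0],[3.7,-0.6,-0.65,0,0,0],[3.7,-0.6,-0.65,0,0,0],[3.7,-0.6,-0.65,0,0,0]]])

```text
clock: 18.58
position: [0.6893, 0.0435, 0.2151]
eef_rot: [[-0.001, 0.001, -1.0], [1.0, -0.0, -0.001], [-0.0, -1.0, -0.001]]
force: [0.8, 0.1, 0.1]
gripper_width: 0.996
```

step_arm(steps=[[[3.7,0,-0.65,0,0,0],[3.7,0,-0.65,0,0,0],[3.7,0,-0.65,0,0,0],[3.7,0,-0.65,0,0,0],[3.5,0,-0.65,0,0,0],[0,0,0,0,0,0],[0,0,0,0,0,0]]])

```text
clock: 19.17
position: [0.7211, 0.2272, 0.2141]
eef_rot: [[-0.005, 0.0, -1.0], [1.0, -0.0, -0.005], [-0.0, -1.0, -0.0]]
force: [-0.2, 0.2, 0.0]
gripper_width: 0.997
```

```bash
python3 - <<'E'
from h import *
d=shot("wrist","d1"); s=arm.state(); print(s["position"]); C=cloud(d)
m=(abs(C[...,2]-.066)<.003)&(np.hypot(C[...,0]-.65,C[...,1]-.224)<.045)
print(m.sum(),C[m].min(0),C[m].max(0),fitdisc(d,m,np.median(C[m][:,2])))
t=shot("scene","d1s"); C=cloud(t)
m=(abs(C[...,2]-.054)<.006)&(np.hypot(C[...,0]-.638,C[...,1]+.2545)<.045)
print(m.sum(),C[m].min(0),C[m].max(0),fitdisc(t,m,np.median(C[m][:,2])))
cv2.imwrite("pics/d1sc.png",cv2.resize(t["image"][180:330,130:330,::-1],(800,600)))
E
```

```text
[0.72118192 0.22523006 0.21406702]
3832 [0.61601128 0.18931806 0.0632879 ] [0.68296617 0.25542025 0.06845345] (array([0.64976264, 0.22237795, 0.03308524]), np.float64(0.00029426384218721234))
291 [ 0.61167975 -0.28230459  0.04807867] [ 0.66744099 -0.22929614  0.05916883] (array([ 0.64030795, -0.25580611,  0.0265706 ]), np.float64(0.0011568412757454133))
```

View pics/d1.png

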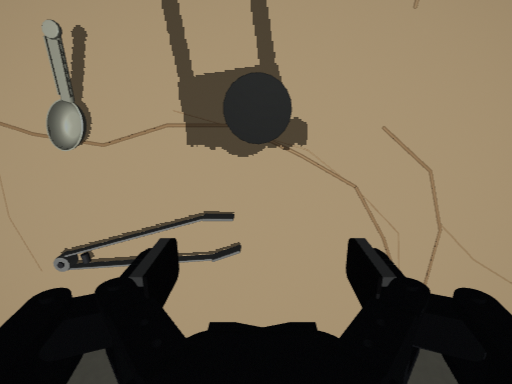

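View pics/d1sc.png

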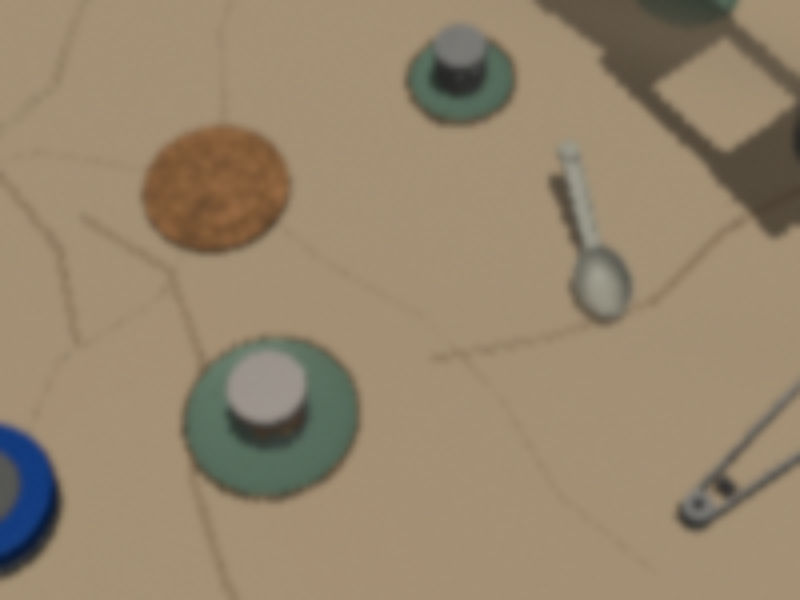

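step_arm(claw=8.54, steps=[[[-0.1,0,3.5,0,0,0],[-0.17,0,3.6,0,0,0],[0,3,0,0,0,0],[0,3.5,0,0,0,0],[0,3,0,0,0,0],[0,1.5,0,0,0,0],[0,0,0,0,0,0],[0,0,0,0,0,0]]])

```text
clock: 19.93
position: [0.6504, 0.2199, 0.1034]
eef_rot: [[0.001, -0.002, -1.0], [1.0, -0.001, 0.001], [-0.001, -1.0, 0.002]]
force: [-0.2, 0.5, 1.0]
gripper_width: 1.001
```

step_arm(steps=[[[0,0,0,0,0,0],[0,0,0,0,0,0]]])

```text
clock: 20.1
position: [0.6523, 0.2213, 0.1061]
eef_rot: [[-0.0, 0.004, -1.0], [1.0, 0.001, -0.0], [0.001, -1.0, -0.004]]
force: [0.5, 0.7, 0.8]
gripper_width: 1.002
```

step_arm(steps=[[[0.13,0,0.2,0,0,0],[0,1.5,0,0,0,0],[0,2,0,0,0,0],[0,2,0,0,0,0],[0,1.7,0,0,0,0],[0,1,0,0,0,0],[0,0.2,0,0,0,0],[0,0,0,0,0,0]]])

```text
clock: 20.77
position: [0.6486, 0.2232, 0.0198]
eef_rot: [[-0.001, -0.0, -1.0], [1.0, -0.0, -0.001], [-0.0, -1.0, 0.0]]
force: [-0.3, 1.0, -0.7]
gripper_width: 0.996
```

step_arm(steps=[[[0,0,0,0,0,0],[0,0,0,0,0,0]]])

```text
clock: 20.93
position: [0.6497, 0.2234, 0.0214]
eef_rot: [[-0.001, 0.003, -1.0], [1.0, 0.0, -0.001], [0.0, -1.0, -0.003]]
force: [0.3, 0.3, -0.5]
gripper_width: 0.996
```

step_arm(claw=6.2, grip_force=40, steps=[[[0,0,0,0,0,0],[0,0,0,0,0,0],[0,0,0,0,0,0],[0,0,0,0,0,0],[0,0,0,0,0,0]]])

```text
clock: 21.35
position: [0.6496, 0.223, 0.0214]
eef_rot: [[-0.001, 0.002, -1.0], [1.0, -0.0, -0.001], [-0.0, -1.0, -0.002]]
force: [0.2, -1.6, 7.1]
gripper_width: 0.786
```

step_arm(steps=[[[0,-0.5,0,0,0,0],[0,-1,0,0,0,0],[0,-2,0,0,0,0],[0,-3,0,0,0,0],[0,-3,0,0,0,0],[-1,-3,0.2,0,0,0],[-3,-1.5,0.7,0,0,0],[-3.6,0,0.8,0,0,0]]])

```text
clock: 22.02
position: [0.6346, 0.1489, 0.1649]
eef_rot: [[-0.005, 0.01, -1.0], [1.0, 0.002, -0.005], [0.001, -1.0, -0.01]]
force: [0.9, 0.0, -3.0]
gripper_width: 0.785
```

step_arm(steps=[[[-3.6,0,0.8,0,0,0],[-3.6,0,0.8,0,0,0],[-3.6,0,0.8,0,0,0],[-3.6,0,0.8,0,0,0],[-3.6,0,0.8,0,0,0],[-3.6,0,0.8,0,0,0],[-3.6,0,0.8,0,0,0],[-3.6,0,0.8,0,0,0]]])

```text
clock: 22.68
position: [0.5669, -0.1422, 0.1599]
eef_rot: [[-0.001, -0.001, -1.0], [1.0, 0.001, -0.001], [0.001, -1.0, 0.001]]
force: [0.7, -0.0, -3.5]
gripper_width: 0.787
```

step_arm(steps=[[[-3.6,0,0.8,0,0,0],[-3,0,0.6,0,0,0],[0,0,0,0,0,0],[0,0,0,0,0,0],[0,0,0,0,0,0]]])

```text
clock: 23.1
position: [0.5535, -0.2063, 0.1596]
eef_rot: [[-0.0, -0.001, -1.0], [1.0, 0.002, -0.0], [0.002, -1.0, 0.001]]
force: [0.4, 0.5, -2.6]
gripper_width: 0.787
```

```bash
python3 - <<'E'
from h import *
d=shot("wrist","d2"); s=arm.state(); print(s["position"],s["gripper_width"],s["force"])
for r in arm.trace("trivet_top","wrist")[:2]: print(r["p"],r["rect"],*fitdisc(d,r["region"],.008))
C=cloud(d); p=s["position"]
m=(abs(C[...,2]-p[2]-.0446)<.004)&(np.hypot(C[...,0]-p[0],C[...,1]-p[1])<.045)
m=cv2.morphologyEx(m.astype(np.uint8),cv2.MORPH_OPEN,np.ones((9,9)))>0
print(C[m].min(0),C[m].max(0),np.median(C[m],0))
E
```

```text
[ 0.55367296 -0.20568217  0.15962796] 0.7879211734140705 [ 0.30608914  1.07355987 -3.28836592]
0.86 [202.7, 0.8, 322.3, 127.1] [ 0.44412599 -0.20625557  0.05464432] 0.0005074832900665308
[ 0.52008953 -0.24440111  0.20023852] [ 0.57268615 -0.16754917  0.20819698] [ 0.54535136 -0.20623162  0.2042604 ]
```

View pics/d2.png

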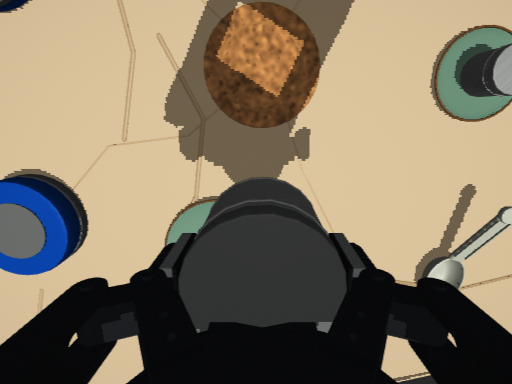

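step_arm(steps=[[[0,0,3.6,0,0,0],[0,0,3.6,0,0,0],[0,0,3.7,0,0,0],[0,2.5,0,0,0,0],[0,3,0,0,0,0],[0,2.6,0,0,0,0],[0,1.8,0,0,0,0],[0,0.6,0,0,0,0]]])

```text
clock: 23.87
position: [0.4443, -0.205, 0.0528]
eef_rot: [[-0.003, -0.003, -1.0], [1.0, 0.003, -0.003], [0.003, -1.0, 0.003]]
force: [-0.0, 0.1, -3.4]
gripper_width: 0.788
```

step_arm(steps=[[[0,0,0,0,0,0],[0,0,0,0,0,0],[0,0,0,0,0,0]]])

```text
clock: 24.12
position: [0.4462, -0.2073, 0.0559]
eef_rot: [[-0.002, 0.002, -1.0], [1.0, -0.002, -0.002], [-0.002, -1.0, -0.002]]
force: [-0.1, 0.2, -2.7]
gripper_width: 0.787
```

step_arm(steps=[[[0.12,1.1,0.17,0,0,0],[0,0.9,0,0,0,0],[0,0.4,0,0,0,0],[0,0,0,0,0,0],[0,0,0,0,0,0],[0,0,0,0,0,0]]])

```text
clock: 24.62
position: [0.4437, -0.2062, 0.0312]
eef_rot: [[-0.001, 0.001, -1.0], [1.0, -0.0, -0.001], [-0.0, -1.0, -0.001]]
force: [-1.0, -0.2, -3.1]
gripper_width: 0.787
```

step_arm(steps=[[[0,0.07,0,0,0,0],[0,0,0,0,0,0],[0,0,0,0,0,0]]])

```text
clock: 24.87
position: [0.4435, -0.206, 0.0303]
eef_rot: [[-0.001, 0.0, -1.0], [1.0, -0.0, -0.001], [-0.0, -1.0, -0.0]]
force: [0.1, -0.2, -4.1]
gripper_width: 0.786
```

step_arm(steps=[[[0,0.06,-0.08,0,0,0],[0,0,0,0,0,0],[0,0,0,0,0,0]]])

```text
clock: 25.12
position: [0.4443, -0.206, 0.0295]
eef_rot: [[-0.001, 0.0, -1.0], [1.0, -0.0, -0.001], [-0.0, -1.0, -0.0]]
force: [1.0, 1.1, -3.5]
gripper_width: 0.785
```

step_arm(steps=[[[0,0.05,0,0,0,0],[0,0,0,0,0,0]]])

```text
clock: 25.28
position: [0.4443, -0.206, 0.0293]
eef_rot: [[-0.001, 0.0, -1.0], [1.0, -0.0, -0.001], [-0.0, -1.0, -0.0]]
force: [-1.4, -0.2, 0.9]
gripper_width: 0.783
```

Contact starting (−3.5 → +0.9). A hair more, then release.

step_arm(steps=[[[0,0.03,0,0,0,0],[0,0,0,0,0,0]]])

```text
clock: 25.45
position: [0.4442, -0.206, 0.0293]
eef_rot: [[-0.001, 0.0, -1.0], [1.0, -0.0, -0.001], [-0.0, -1.0, -0.0]]
force: [0.0, -0.0, 5.2]
gripper_width: 0.786
```

step_arm(claw=7.4, steps=[[[0,-0.03,0,0,0,0],[0,0,0,0,0,0],[0,0,0,0,0,0]]])

```text
clock: 25.7
position: [0.4445, -0.2061, 0.029]
eef_rot: [[-0.001, 0.001, -1.0], [1.0, -0.0, -0.001], [-0.0, -1.0, -0.001]]
force: [0.3, -0.2, -0.4]
gripper_width: 0.866
```

step_arm(claw=8.54, steps=[[[0,0,0,0,0,0],[0,0,0,0,0,0],[0,0,0,0,0,0],[0,-1,0,0,0,0],[0,-2.5,0,0,0,0],[0,-3.5,0,0,0,0],[0,-4,0,0,0,0],[0,-4,0,0,0,0]]])

```text
clock: 26.37
position: [0.4435, -0.2054, 0.1808]
eef_rot: [[-0.001, -0.001, -1.0], [1.0, 0.001, -0.001], [0.001, -1.0, 0.001]]
force: [1.0, -0.5, -0.6]
gripper_width: 0.999
```

step_arm(steps=[[[2.4,-0.3,-2.9,0,0,0],[2.4,-0.3,-2.9,0,0,0],[2.4,-0.3,-2.9,0,0,0],[2.4,-0.3,-2.9,0,0,0],[2.4,-0.3,-2.9,0,0,0],[2.4,-0.3,-2.9,0,0,0],[2.4,0,-2.9,0,0,0],[2.4,0,-2.9,0,0,0]]])

```text
clock: 27.03
position: [0.6769, -0.012, 0.1981]
eef_rot: [[-0.002, 0.0, -1.0], [1.0, -0.0, -0.002], [-0.0, -1.0, -0.0]]
force: [0.6, -0.7, -0.3]
gripper_width: 0.998
```

step_arm(steps=[[[2.1,0,-2.4,0,0,0],[0,0,0,0,0,0],[0,0,0,0,0,0],[0,0,0,0,0,0]]])

```text
clock: 27.37
position: [0.6989, 0.0073, 0.1969]
eef_rot: [[-0.002, -0.002, -1.0], [1.0, -0.0, -0.002], [-0.0, -1.0, 0.002]]
force: [0.3, 0.4, -0.0]
gripper_width: 0.998
```

```bash
python3 - <<'E'
from h import *
d=shot("wrist","e1"); s=arm.state(); print(s["position"]); C=cloud(d)
for r in arm.pinpoint("spoon_grip","wrist")[:2]: print(r,ray(d,r["at"],.0285))
for r in arm.trace("spoon_grip","wrist")[:1]:
    print(r["p"],r["rect"])
    m=cv2.erode(r["region"].astype(np.uint8),np.ones((3,3)))>0
    P=C[m]; P=P[P[:,2]>.004]
    # handle: points z>.022, away from bowl
    hp=P[P[:,2]>.026]; c=hp[:,:2].mean(0); w,V=np.linalg.eigh(np.cov(hp[:,:2].T)); a=V[:,1]; a*=np.sign(a[0])
    print(len(hp),c,np.degrees(np.arctan2(a[1],a[0])),hp[:,2].max())
    bp=P[:,:2]; t=(bp-c)@a; n=(bp-c)@np.array([-a[1],a[0]]); print("ext",t.min(),t.max())
    for lo in np.arange(t.min(),t.max(),.01):
        k=(t>=lo)&(t<lo+.01)
        if k.sum()>3: print(round(lo,3),k.sum(),n[k].mean().round(4),np.ptp(n[k]).round(4),np.median(P[k,2]).round(4))
    e=t.max(); g=c+a*(e-.080); print("grip est",g, "from handle end", c+a*(t.min()+.053))
cv2.imwrite("pics/e1c.png",cv2.resize(d["image"][40:230,180:370,::-1],(600,600)))
t=shot("scene","e1s")
cv2.imwrite("pics/e1sc.png",cv2.resize(t["image"][150:330,130:370,::-1],(800,600)))
E
```

```text
[0.69864946 0.00674907 0.19701868]
{'at': [264.9, 101.7], 'p': 0.91} [0.61979284 0.01013362 0.0285    ]
0.78 [237.1, 43.6, 288.5, 172.9]
810 [0.60019543 0.01832548] -15.11242591118159 0.33963306714218694
ext -0.029704419405615353 0.09960866391715051
-0.03 153 0.0 0.0133 0.0538
-0.02 147 -0.0002 0.011 0.0505
-0.01 132 -0.0002 0.0108 0.0454
0.0 116 0.0004 0.0105 0.0403
0.01 105 0.0002 0.01 0.0352
0.02 107 0.0002 0.0111 0.0303
0.03 115 -0.0002 0.0114 0.0256
0.04 141 -0.0002 0.025 0.0151
0.05 228 0.0002 0.0335 0.0076
0.06 242 0.0008 0.0373 0.0059
0.07 257 0.0002 0.0381 0.0062
0.08 253 0.0004 0.0355 0.0074
0.09 171 0.0003 0.0273 0.0131
grip est [0.61912595 0.01321322] from handle end [0.62268536 0.01225199]
```

View pics/e1.png

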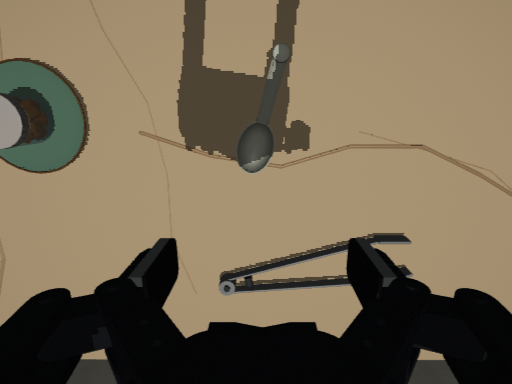

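View pics/e1sc.png

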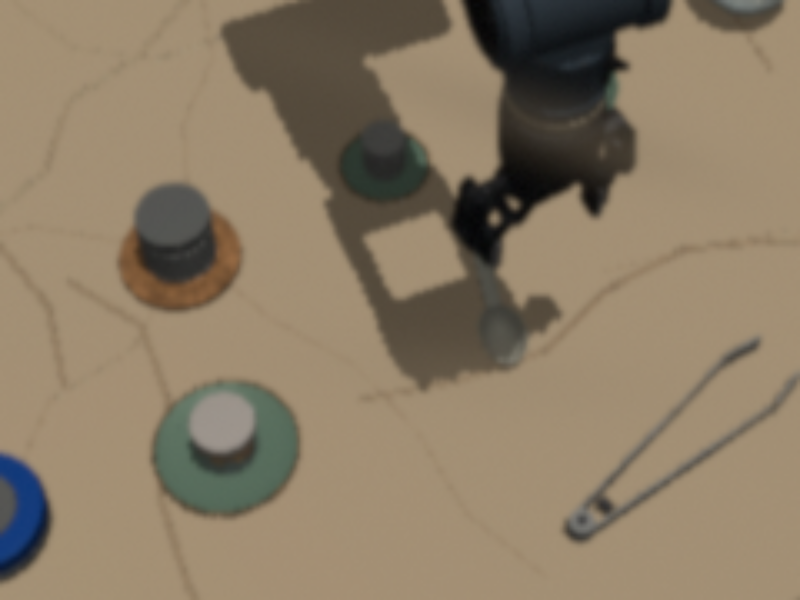

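step_arm(claw=5.0, steps=[[[0.3,0,3.9,0,0,0],[0.3,0,3.9,0,0,0],[0,2,0,0,0.088,0],[0,3,0,0,0.088,0],[0,3,0,0,0.088,0],[0,2.5,0,0,0,0],[0,1.5,0,0,0,0],[0,0,0,0,0,0]]])

```text
clock: 28.23
position: [0.6187, 0.0128, 0.0737]
eef_rot: [[0.261, -0.008, -0.965], [0.965, 0.001, 0.261], [-0.001, -1.0, 0.008]]
force: [-0.9, 0.3, -0.1]
gripper_width: 0.587
```

step_arm(steps=[[[0,0,0,0,0,0],[0,0,0,0,0,0],[0,0,0,0,0,0]]])

```text
clock: 28.48
position: [0.6232, 0.0128, 0.0788]
eef_rot: [[0.26, 0.003, -0.966], [0.966, -0.001, 0.26], [0.0, -1.0, -0.003]]
force: [0.2, 0.3, 0.9]
gripper_width: 0.586
```

```bash
python3 - <<'E'
from h import *
s=arm.state(); R=s["eef_rot"]; print(s["position"],np.degrees(np.arctan2(R[1,0],R[0,0])))
print("tool delta cm",100*R.T@(np.array([.621,.0127,.0125])-s["position"]))
d=shot("wrist","e2"); C=cloud(d)
m=(C[...,2]>.029)&(C[...,2]<.058)&(np.hypot(C[...,0]-.6,C[...,1]-.018)<.06)
P=C[m]; print(m.sum())
a=np.array([np.cos(np.radians(-15.1)),np.sin(np.radians(-15.1))]); 
c=np.array([.621,.0127]); t=(P[:,:2]-c)@a; n=(P[:,:2]-c)@[-a[1],a[0]]
for lo in np.arange(-.06,.01,.01):
    k=(t>=lo)&(t<lo+.01)
    if k.sum()>5: print(round(lo,3),k.sum(),np.percentile(n[k],[5,50,95]).round(4),np.median(P[k,2]).round(4))
E
```

```text
[0.62317901 0.01280255 0.07879772] 74.92013159398398
tool delta cm [-0.06875142  6.62901757  0.22991652]
1799
-0.06 105 [-0.0044  0.0003  0.0054] 0.0534
-0.05 450 [-0.0067  0.0003  0.0073] 0.0538
-0.04 326 [-0.0059  0.0002  0.0064] 0.0499
-0.03 290 [-0.0056  0.0002  0.0064] 0.0448
-0.02 261 [-0.0059  0.0002  0.0062] 0.04
-0.01 225 [-0.006   0.0001  0.0062] 0.035
0.0 140 [-0.0063  0.0001  0.0064] 0.0306
```

View pics/e2.png

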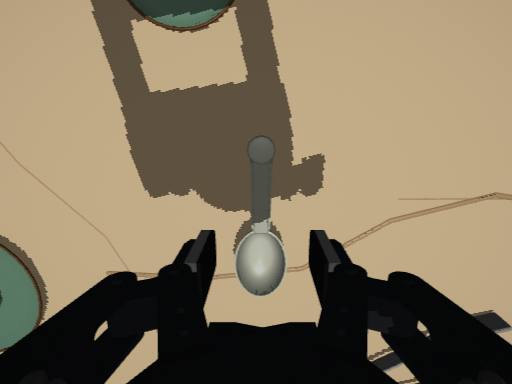

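step_arm(steps=[[[-0.05,1.5,0.2,0,0,0],[0,2,0,0,0,0],[0,1.7,0,0,0,0],[0,1,0,0,0,0],[0,0.3,0,0,0,0],[0,0,0,0,0,0],[0,0,0,0,0,0],[0,0,0,0,0,0]]])

```text
clock: 29.2
position: [0.6209, 0.0132, 0.0132]
eef_rot: [[0.26, 0.002, -0.966], [0.966, -0.0, 0.26], [0.0, -1.0, -0.002]]
force: [-0.3, -0.2, 0.0]
gripper_width: 0.583
```

step_arm(claw=0.8, grip_force=45, steps=[[[0,0,0,0,0,0],[0,0,0,0,0,0],[0,0,0,0,0,0],[0,0,0,0,0,0],[0,0,0,0,0,0],[0,0,0,0,0,0]]])

```text
clock: 29.7
position: [0.6202, 0.0133, 0.0125]
eef_rot: [[0.26, 0.001, -0.966], [0.966, -0.0, 0.26], [0.0, -1.0, -0.001]]
force: [-0.7, 0.4, 3.6]
gripper_width: 0.157
```

step_arm(steps=[[[0,-0.5,0,0,0,0],[0,-1,0,0,0,0],[0,-2,0,0,0,0],[0,-3,0,0,0,0],[0,-3,0,0,-0.0715,0],[0,-3,0,0,-0.0715,0],[0,-1.5,0,0,0,0],[0,0,0,0,0,0]]])

```text
clock: 30.37
position: [0.6227, 0.013, 0.157]
eef_rot: [[0.119, 0.009, -0.993], [0.993, -0.001, 0.119], [-0.0, -1.0, -0.009]]
force: [0.4, 0.4, -0.1]
gripper_width: 0.154
```

step_arm(steps=[[[2.67,0,2.34,0,0,0],[2.67,0,2.34,0,0,0],[2.67,0,2.34,0,0,0],[2.67,0,2.34,0,0,0],[0,0,0,0,0,0],[0,0,0,0,0,0],[0,0,0,0,0,0]]])

```text
clock: 30.95
position: [0.5398, 0.1304, 0.1515]
eef_rot: [[0.119, -0.0, -0.993], [0.993, -0.0, 0.119], [-0.0, -1.0, 0.0]]
force: [-0.0, -0.4, -0.7]
gripper_width: 0.151
```

```bash
python3 - <<'E'
from h import *
d=shot("wrist","f1"); s=arm.state(); R=s["eef_rot"]; print(s["position"],np.degrees(np.arctan2(R[1,0],R[0,0])),s["gripper_width"])
for r in arm.trace("rest_top","wrist")[:1]:
    reg=r["region"].astype(np.uint8); print(r["p"],r["rect"])
    np.save("reg.npy",reg)
    c=max(cv2.findContours(reg,cv2.RETR_EXTERNAL,cv2.CHAIN_APPROX_NONE)[0],key=len)[:,0]
    P=np.array([ray(d,p,.008) for p in c.astype(float)])[:,:2]
    q=np.array([.461,.2096])
    for _ in range(6):
        dv=P-q; az=np.arctan2(dv[:,1],dv[:,0]); r0=np.hypot(*dv.T)
        k=(abs(np.angle(np.exp(1j*(az-np.radians(173)))))>np.radians(28))&(abs(r0-.0455)<.006)
        (x,e)=circ(P[k]); q=x[:2]
    print("circle",x,e,k.sum())
    A=np.array([ray(d,p,.009) for p in np.argwhere(reg)[:,::-1].astype(float)])[:,:2]
    rr=np.hypot(*(A-q).T); sp=A[(rr>.052)&(rr<.085)]; v=sp.mean(0)-q; print("spout az",np.degrees(np.arctan2(v[1],v[0])),rr.max())
    w,V=np.linalg.eigh(np.cov(sp.T)); print(np.degrees(np.arctan2(*V[::-1,1])),w)
for r in arm.pinpoint("rest_top","wrist")[:1]: print(r,ray(d,r["at"],.004))
# spoon in tool frame
C=cloud(d); T=(C-s["position"])@R
m=(T[...,1]<-.005)&(T[...,1]>-.08)&(abs(T[...,0])<.03)&(T[...,2]>-.09)&(T[...,2]<.08)
print(m.sum())
for r in arm.trace("spoon_grip","wrist")[:1]:
    m=r["region"]; Q=T[cv2.erode(m.astype(np.uint8),np.ones((3,3)))>0]
    print(r["p"],r["rect"])
    for lo in np.arange(-.09,.08,.01):
        k=(Q[:,2]>=lo)&(Q[:,2]<lo+.01)
        if k.sum()>10: print(round(lo,3),k.sum(),np.median(Q[k],0).round(4),np.ptp(Q[k][:,0]).round(3))
E
```

```text
[0.54042709 0.12993309 0.15159448] 83.1109919525411 0.15060060743051346
0.65 [287.2, 1.6, 382.5, 139.0]
circle [0.46146706 0.20970062 0.0447391 ] 0.0003349242485069398 231
spout az 173.4801599454953 0.07661283530710594
88.1402351127243 [4.99631246e-05 7.70146264e-05]
{'at': [331.5, 90.9], 'p': 0.7} [0.4604055  0.20715402 0.004     ]
14258
0.92 [240.0, 157.0, 287.8, 330.6]
-0.06 483 [ 0.0006  0.0084 -0.0545] 0.024
-0.05 449 [ 0.0006  0.0084 -0.046 ] 0.024
-0.04 236 [ 0.0006  0.008  -0.0364] 0.015
-0.03 49 [ 0.0011 -0.0084 -0.0211] 0.013
-0.02 253 [ 0.0011 -0.0122 -0.0146] 0.013
-0.01 287 [ 0.0006 -0.017  -0.0049] 0.011
-0.0 350 [ 0.0006 -0.0221  0.0051] 0.011
0.01 436 [ 0.0006 -0.0271  0.0152] 0.012
0.02 536 [ 0.001  -0.0321  0.0253] 0.012
0.03 632 [ 0.001  -0.0371  0.035 ] 0.013
0.04 1036 [ 0.001  -0.0411  0.0451] 0.016
0.05 222 [ 0.0013 -0.0409  0.0512] 0.012
0.06 30 [ 0.0007 -0.1425  0.0697] 0.0
```

View pics/f1.png

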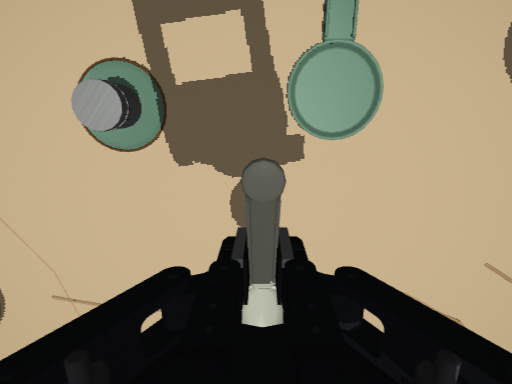

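step_arm(steps=[[[1.74,0,3.45,0,0,0],[1.74,0,3.45,0,0,0],[1.74,0,3.45,0,0,0],[1.74,0,3.45,0,0,0],[0,2.5,0,0,0,0],[0,3,0,0,0,0],[0,2.5,0,0,0,0],[0,1.5,0,0,0,0]]])

```text
clock: 31.82
position: [0.411, 0.2156, 0.0552]
eef_rot: [[0.12, -0.001, -0.993], [0.993, -0.0, 0.12], [-0.001, -1.0, 0.001]]
force: [-0.6, 0.1, 0.1]
gripper_width: 0.147
```

step_arm(steps=[[[0,0,0,0,0,0],[0,0,0,0,0,0],[0,0,0,0,0,0]]])

```text
clock: 32.07
position: [0.4121, 0.2159, 0.0576]
eef_rot: [[0.12, 0.001, -0.993], [0.993, 0.0, 0.12], [0.0, -1.0, -0.001]]
force: [0.4, 0.1, -0.5]
gripper_width: 0.151
```

```bash
python3 - <<'E'
from h import *
s=arm.state(); R=s["eef_rot"]; print(s["position"],np.degrees(np.arctan2(R[1,0],R[0,0])))
print("tool delta cm",100*R.T@(np.array([.4117,.2155,.0165])-s["position"]))
d=shot("wrist","f2")
E
```

```text
[0.41212311 0.21594077 0.05756102] 83.08679859174431
tool delta cm [-0.05080968  4.10602554  0.04217324]
```

View pics/f2.png

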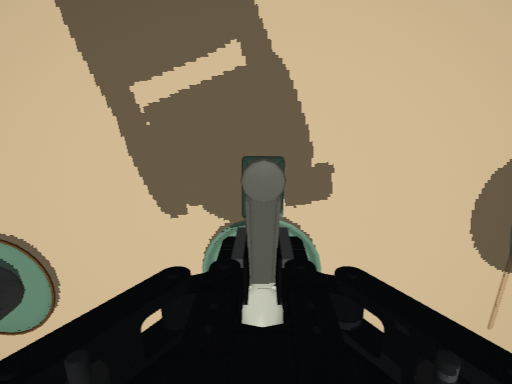

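step_arm(steps=[[[-0.05,1.5,0.04,0,0,0],[0,1.4,0,0,0,0],[0,0.8,0,0,0,0],[0,0.2,0,0,0,0],[0,0,0,0,0,0],[0,0,0,0,0,0],[0,0,0,0,0,0]]])

```text
clock: 32.7
position: [0.4111, 0.2158, 0.0187]
eef_rot: [[0.119, 0.001, -0.993], [0.993, 0.0, 0.119], [0.0, -1.0, -0.001]]
force: [-0.0, 0.0, -0.6]
gripper_width: 0.152
```

step_arm(steps=[[[0,0.08,0,0,0,0],[0,0,0,0,0,0],[0,0,0,0,0,0]]])

```text
clock: 32.95
position: [0.4107, 0.2158, 0.0175]
eef_rot: [[0.119, 0.001, -0.993], [0.993, 0.0, 0.119], [0.0, -1.0, -0.0]]
force: [0.5, 0.5, -0.7]
gripper_width: 0.15
```

step_arm(steps=[[[0,0.06,-0.08,0,0,0],[0,0,0,0,0,0],[0,0,0,0,0,0]]])

```text
clock: 33.2
position: [0.4114, 0.2156, 0.0167]
eef_rot: [[0.12, 0.0, -0.993], [0.993, 0.0, 0.12], [0.0, -1.0, -0.0]]
force: [-1.0, -0.2, 0.9]
gripper_width: 0.146
```

step_arm(steps=[[[0,0.05,0,0,0,0],[0,0,0,0,0,0],[0,0,0,0,0,0]]])

```text
clock: 33.45
position: [0.4112, 0.2156, 0.0164]
eef_rot: [[0.119, 0.0, -0.993], [0.993, 0.0, 0.119], [0.0, -1.0, -0.0]]
force: [-1.2, 0.8, 4.4]
gripper_width: 0.155
```

step_arm(claw=2.4, grip_force=20, steps=[[[0,-0.03,0,0,0,0],[0,0,0,0,0,0],[0,0,0,0,0,0]]])

```text
clock: 33.7
position: [0.4115, 0.2156, 0.0163]
eef_rot: [[0.12, 0.0, -0.993], [0.993, 0.0, 0.12], [0.0, -1.0, -0.0]]
force: [0.2, -0.6, 0.5]
gripper_width: 0.281
```

step_arm(claw=5.0, steps=[[[0,0,0,0,0,0],[0,0,0,0,0,0],[0,0,0,0,0,0],[0,-1,0,0,0,0],[0,-2.5,0,0,0,0],[0,-3.5,0,0,0,0],[0,-4,0,0,0,0],[0,-4,0,0,0,0]]])

```text
clock: 34.37
position: [0.4104, 0.2153, 0.1682]
eef_rot: [[0.12, -0.002, -0.993], [0.993, -0.0, 0.12], [-0.001, -1.0, 0.002]]
force: [0.7, 1.3, -1.1]
gripper_width: 0.587
```

step_arm(steps=[[[0,-3,-3,0,0,0],[0,-2,-3.5,0,0,0],[0,0,-4,0,0,0],[-2,0,-3,0,0,0],[0,0,0,0,0,0],[0,0,0,0,0,0],[0,0,0,0,0,0]]])

```text
clock: 34.95
position: [0.541, 0.1795, 0.2157]
eef_rot: [[0.12, -0.003, -0.993], [0.993, 0.0, 0.12], [-0.0, -1.0, 0.003]]
force: [-0.6, 0.4, -0.2]
gripper_width: 0.584
```

```bash
python3 - <<'E'
from h import *
d=shot("wrist","g1"); s=arm.state(); print(s["position"],s["force"]); C=cloud(d)
reg=None
for th,cen,zz in [("sauce",(.4504,.0043),.050),("soup",(.4444,-.206),.074),("fruit",(.6377,-.2544),.054)]:
    m=(abs(C[...,2]-zz)<.003)&(np.hypot(C[...,0]-cen[0],C[...,1]-cen[1])<.045)
    if m.sum()>100: print(th,m.sum(),fitdisc(d,m,np.median(C[m][:,2])),np.median(C[m][:,2]))
for r in arm.trace("rest_top","wrist")[:1]: print("rest",r["p"],r["rect"])
for r in arm.trace("spoon_grip","wrist")[:1]:
    P=C[cv2.erode(r["region"].astype(np.uint8),np.ones((3,3)))>0]; hp=P[P[:,2]>.033]
    w,V=np.linalg.eigh(np.cov(hp[:,:2].T)); a=V[:,1]*np.sign(V[0,1]); c=hp[:,:2].mean(0); t=(P[:,:2]-c)@a
    print("az",np.degrees(np.arctan2(a[1],a[0])),"bowl c",c+a*(t.max()+.001-.03),np.ptp(t),"zmax",np.percentile(P[:,2],99), "handle end",c+a*t.min())
t=shot("scene","g1s")
cv2.imwrite("pics/g1sc.png",cv2.resize(t["image"][110:320,60:380,::-1],(800,525)))
E
```

```text
[0.54059741 0.17986328 0.21564924] [-0.62704528  0.8773971   0.66484853]
sauce 1316 (array([0.45020184, 0.00567086, 0.0204762 ]), np.float64(0.00046977509979993716)) 0.05005244355137606
rest 0.95 [239.0, 11.6, 319.4, 141.1]
az -13.248790154375696 bowl c [0.46002382 0.20282167] 0.11611133496766021 zmax 0.05536513185003724 handle end [0.37523103 0.22278583]
```

View pics/g1.png

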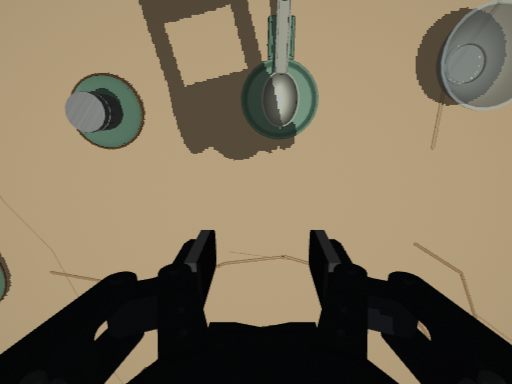

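View pics/g1sc.png

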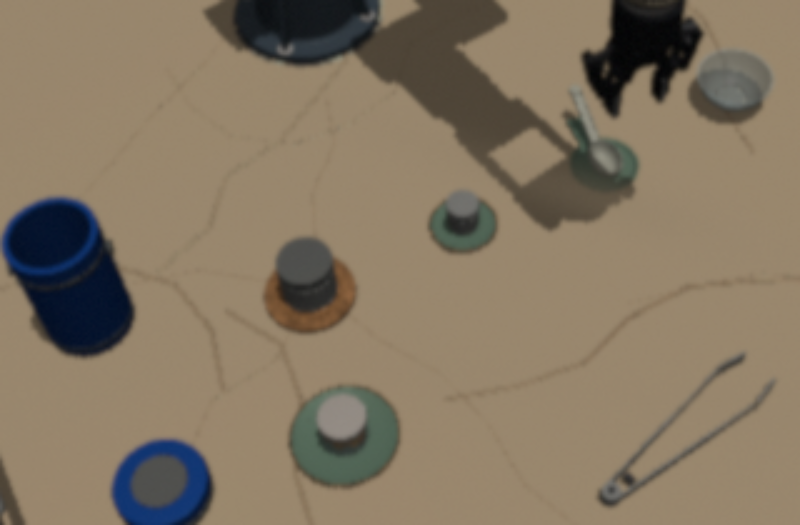

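step_arm(steps=[[[-1.5,-2,-3,0,0,0],[-1.5,-2,-3,0,0,0],[-1.5,0,-1,0,0,0],[0,0,0,0,0,0],[0,0,0,0,0,0],[0,0,0,0,0,0]]])

```text
clock: 35.65
position: [0.6049, 0.1275, 0.2551]
eef_rot: [[0.119, -0.003, -0.993], [0.993, 0.0, 0.119], [0.0, -1.0, 0.003]]
force: [0.8, -0.5, 0.3]
gripper_width: 0.587
```

```bash
python3 - <<'E'
from h import *
d=shot("wrist","g2"); s=arm.state(); print(s["position"],s["qd"].round(2)); C=cloud(d)
for th,cen,zz in [("sauce",(.4504,.0043),.050),("soup",(.4444,-.206),.074),("fruit",(.6377,-.2544),.054)]:
    m=(abs(C[...,2]-zz)<.003)&(np.hypot(C[...,0]-cen[0],C[...,1]-cen[1])<.045)
    if m.sum()>100: print(th,m.sum(),fitdisc(d,m,np.median(C[m][:,2])),np.median(C[m][:,2]))
for r in arm.trace("spoon_grip","wrist")[:1]:
    P=C[cv2.erode(r["region"].astype(np.uint8),np.ones((3,3)))>0]; hp=P[(P[:,2]>.033)&(P[:,2]<.065)]
    w,V=np.linalg.eigh(np.cov(hp[:,:2].T)); a=V[:,1]*np.sign(V[0,1]); c=hp[:,:2].mean(0); t=(P[:,:2]-c)@a
    print("az",np.degrees(np.arctan2(a[1],a[0])),"bowl c",c+a*(t.max()+.001-.03),np.ptp(t),"zmax",np.percentile(P[:,2],99), "handle end",c+a*t.min())
t=shot("top","g2t"); C=cloud(t)
for th,cen,zz in [("soup",(.4444,-.206),.074),("fruit",(.6377,-.2544),.054),("sauce",(.4504,.0043),.050)]:
    m=(abs(C[...,2]-zz)<.006)&(np.hypot(C[...,0]-cen[0],C[...,1]-cen[1])<.045)
    print(th,m.sum(),fitdisc(t,m,np.median(C[m][:,2])),np.median(C[m][:,2]))
E
```

```text
[0.60486833 0.12767228 0.25510693] [ 0.38 -0.07 -0.23 -0.11 -0.12 -0.04]
sauce 1216 (array([0.45056831, 0.00527066, 0.02034228]), np.float64(0.000386124465887707)) 0.0500420198724113
az nan bowl c [nan nan] nan zmax 0.030609019324636628 handle end [nan nan]
soup 224 (array([ 0.44438847, -0.20661713,  0.03212887]), np.float64(0.0016632580951611)) 0.074146736434381
fruit 143 (array([ 0.63734695, -0.25567837,  0.02546956]), np.float64(0.001252134275371893)) 0.05436349510620441
sauce 82 (array([0.44998938, 0.0027481 , 0.01902156]), np.float64(0.001357936461519237)) 0.049261864805247045
  avg = a.mean(axis, **keepdims_kw)
  ret = um.true_divide(
<stdin>:8: RuntimeWarning: Degrees of freedom <= 0 for slice
  c *= np.true_divide(1, fact)
  c *= np.true_divide(1, fact)
<stdin>:8: RuntimeWarning: Mean of empty slice.
```

View pics/g2.png

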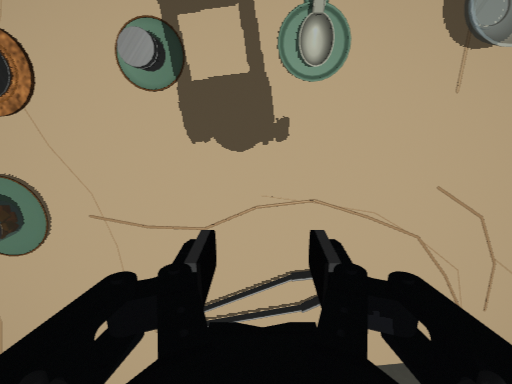

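```bash
python3 - <<'E'
import cv2
a=cv2.imread("pics/g2t.png"); cv2.imwrite("pics/g2tc.png",cv2.resize(a[140:260,120:330],(800,457),interpolation=cv2.INTER_CUBIC))
E
```

```text
(no output)
```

View pics/g2tc.png

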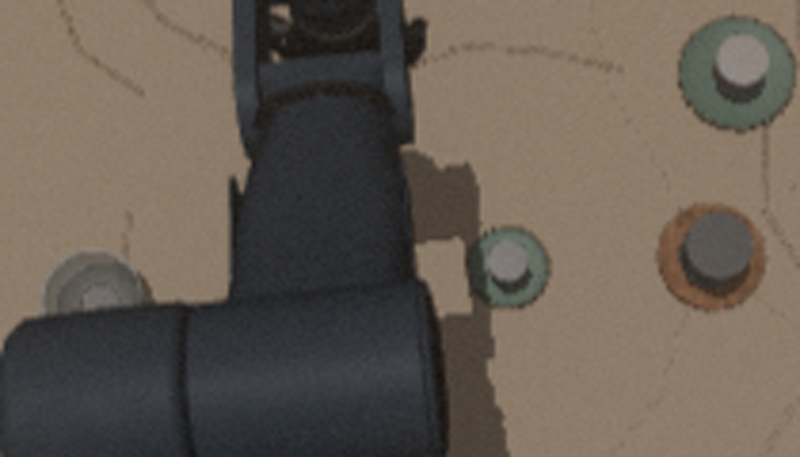

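step_arm(steps=[[[-3.8,0,0,0,0,0],[-3.8,0,0,0,0,0],[-3.8,0,0,0,0,0],[-3.8,0,0,0,0,0],[-3,0,0,0,0,0],[0,0,0,0,0,0],[0,0,0,0,0,0],[0,0,0,0,0,0]]])

```text
clock: 36.47
position: [0.5845, -0.0531, 0.2557]
eef_rot: [[0.119, -0.001, -0.993], [0.993, 0.001, 0.119], [0.001, -1.0, 0.001]]
force: [0.5, -0.3, 0.5]
gripper_width: 0.584
```

```bash
python3 - <<'E'
from h import *
a=shot("top","g3t"); b=shot("scene","g3s")
A=cv2.resize(a["image"][190:250,170:240],(420,360),interpolation=2); B=cv2.resize(b["image"][140:210,270:340],(360,360),interpolation=2)
cv2.imwrite("pics/g3c.png",np.hstack([A,B])[:,:,::-1])
p=arm.trace("spoon_grip","scene")
for n,d in (("scene",b),):
  for r in p[:1]:
    C=cloud(d); P=C[r["region"]]; hp=P[(P[:,2]>.036)&(P[:,2]<.065)&(np.hypot(P[:,0]-.41,P[:,1]-.215)<.09)]
    print(r["p"],len(hp)); c=hp[:,:2].mean(0); print(c,hp[:,2].max()); v=np.array([.4614,.2097])-c; print(np.degrees(np.arctan2(v[1],v[0])))
E
```

```text
0.52 64
[0.38884397 0.21606898] 0.06441369368667291
-5.016572646870542
```

View pics/g3c.png

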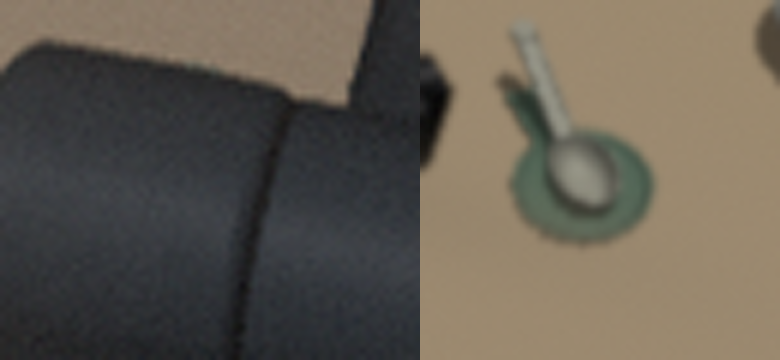

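```bash
python3 -c "
from rig import arm
print(arm.state()['clock'],arm.finish_job())"
```

```text
the job is handed in; nothing more can be done
36.6167 None
```

The lunch stack is taken apart and laid out, and I handed the job in at 36.6 s. I took the pots from the top down: sauce pot to the saucer, fruit pot to the plate, soup pot to the trivet. The spoon went into its rest last. Each piece was lowered until the wrist felt a light contact of about 4–8 N, then released, and the gripper was clear of everything at the end.

**Pots:** In the last pictures all three stand upright with their lids at the expected heights.

| Pot | Offset from the centre of its place | How measured |
|---|---|---|
| Soup pot | about 1 mm | top camera |
| Fruit pot | about 1.5 mm | top camera |
| Sauce pot | about 1–1.5 mm | wrist and top cameras |

**Spoon:** The bowl sits in the middle of the rest's dish with the handle out along the spout.

**Checks that disagreed:**
- **Handle direction:** An automatic fit from one wrist picture put the handle 6° off the spout, but the handle was cut off at the picture's edge. A later scene-camera estimate was within 2° of the spout line, and that picture agrees.
- **Spoon from other views:** A second wrist check returned no result, and the arm hid the spoon rest from the top camera. The spoon's placing rests on the wrist and scene pictures.

**Bystanders:** Nothing was moved near the blue jar or the glass bowl. Both looked undisturbed in the late pictures, but I did not measure them again.

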